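# Take the bore of a worn bearing with a telescoping gauge

### The job

Measure the bore of the bearing housing that stands on the yellow station: take the telescoping gauge out of its blue stand, push it gently and upright down the bore until its collar sits flat on the housing, and let go of it so that the plungers centre it on the bore wall. Then press the red lock button on its top only until it bites firmly, without forcing it further (that would draw the plungers off the wall and spoil the reading). Lift the gauge out and stand it back upright in its blue stand, collar flat on the stand, reading still locked; leave everything else where it is.

Things in the scene. Friction and masses are not known exactly. Their poses are not given: they have to be found in the camera images.
- gauge_grip (a point): telescoping bore gauge (0.24 kg): centre of its upright round dark handle, 22 mm across, where to grip; z up the handle. Handle reaches 37 mm below to 17 above this point; red button's top 35 above (unpressed). Underside of the collar (60 mm across, 6 thick) 43 below. Below that a stem and cross head with two brass plungers: their centre line 73, lowest part 80 below this point
- gauge_collar (a point): the same gauge: centre of the underside of its collar, on the handle's axis; x is the line of the plungers, z points up the handle. The collar rests on the stand (as at the start) or on a housing's rim
- gauge: the whole gauge with plungers and button; origin as gauge_collar
- tip_a (a point): rounded outer tip of one brass plunger, 73 mm below gauge_grip, 16 to 22 mm out along the gauge's +x. The two plungers move together and so centre a released gauge in the bore. Springs push each out with about 5.5 N; they start fully out (44 mm over both tips) and the funnel mouth presses them in (to 32 mm at most) as the gauge is pushed down with 12 to 20 N
- tip_b (a point): outer tip of the other plunger, along the gauge's -x; the distance from tip_a to tip_b is the gauge's reading
- button_top (a point): centre of the top of the red lock button on the gauge's upper end, 20 mm across; moves down as it is pressed
- lock_button (a joint): travel of the red button, m: 0 up (plungers free, as at the start) to 0.012; stays where left. Slides at 7 N; where its rod meets the plungers' linkage (about 3 to 9 mm in these bores) resistance climbs within 1 to 2 mm past 13 N: stop in that rise, at 9.5 to 11.5 N; the plungers then come out no further. Beyond, it draws each in, 1 mm per 2 mm of travel; short of it, they spring out past the reading
- station_mouth (a point): centre of the upper rim of the housing on the yellow station, 65 mm above the worktop; z up. The yellow station is at one end of a dark steel plate 100x290x8 mm fixed to the worktop; the other two stations, 90 and 180 mm along the plate, are grey
- housing_a: one of three fixed aluminium bearing housings, alike outside, with bronze liners: 76 mm across the foot, 64 at the top, 55 tall; origin at the centre of its underside. Funnel mouth 50 mm across at the rim, narrowing (30 degrees from the axis) to a round bore of unknown width, 35 to 42 mm. Any of the three may be on the yellow station
- housing_b: as housing_a, with another bore
- housing_c: as housing_a, with another bore
- stand_top (a point): centre of the top face of the blue gauge stand, a fixed block 90x90 mm, 50 high, with a round hole 52 mm across, 46 deep, in which the gauge's head hangs while its collar rests on this face; z up
- drum_roller: black drum roller, 63 mm across, 32 tall; loose bystander, origin under its centre
- idler_wheel: black idler wheel lying flat, 80 mm across, 21 tall; loose bystander, origin under its centre
- red_pliers: pliers with red handles lying flat, 182x58x13 mm; loose bystander, origin under its centre
- door_switch: small cream switch, 60x30x18 mm; loose bystander, origin under its centre
Not all that is in view belongs to the job. Leave any green or orange look-alike of the gauge alone.

How it is judged:
By the outcome, as a careful person would: the job done as asked, in the order asked, and still so for the second after the job is handed in, with the robot touching nothing.
It also fails if it takes over 72 s, if anything falls off the work surface, if the arm or the gripper's body presses on something with over 40 N, if the wrist force passes 120 N, or if a joint passes its speed limit or range.

### The arm

A 6-joint arm with a two-finger parallel gripper is mounted at the origin on a cart in front of the work surface, level with it; the furniture and walls round the work are solid. World frame = base frame: x ahead of the robot, y to its left, z up, the work surface at z = 0. Lengths are in m, angles in rad, forces in N, time in s.
With the tool pointing down it reaches from about 0.3 to 0.75 m from the base axis. Payload 8.5 kg.
Tool frame: the origin (TCP) lies at the very end of the fingers, on their centre line; the grasp point (between the pads) lies behind it (r.hold_point_z is the y of the grasp point in the tool frame, in m); y points along the fingers, x is the direction in which the jaws open and shut, and the axes are right-handed (so a half turn about y gives the same grasp; the last joint's range is limited). The gripper opens to 88 mm and grips with 3 to 60 N. Pads are 18 mm wide; open, the fingers measure 123 mm over their backs; the gripper's body (75 mm by 187 mm) begins 45 mm behind the grasp point.
Start: joints at [1.021, 0.381, 1.297, -0, 1.464, -0.215], TCP at [0.181, 0.519, 0.239] pointing down, gripper open.
Joint ranges: [-3.11, 3.11], [-0.89, 2.33], [0.22, 2.48], [-1.42, 4.56], [0.17, 2.85], [-2.88, 2.88]. Speed limits (rad/s): [2.39, 2.39, 3.14, 3.14, 3.14, 3.14].

### API

Orientations are given as a unit quaternion [x, y, z, w].
In Python, from station import r, viewer, models gives the robot as it stands.
- The arm moves only by the shell command python3 -m crank 'ROWS'. ROWS is text: rows parted by semicolons, each of 5 numbers parted by spaces: the shift along the tool's x, y, z in mm, then the turn about the tool's y in degrees, then the closure, from -1 (fully open) to 1 (shut). In form: x y z twist jaw; .... A call has 1 to 5 rows; each row shifts and turns the pose as measured when the row begins, along the tool's axes as they then stand; what a row does not reach is not made up. A row lasts 1/10 s, in which the tool goes at most 50 mm and 8.59 degrees, less where a joint would pass 70% of its speed; a pose out of reach is approached as far as the arm can. A call with a gripper value outside its range is refused whole. The fingers move at their own pace and stop on an object; the grip force is fixed at half the most. Time passes only in rows, so rows that do not move let the fingers close. It gives the time, the measured TCP pose, the force and the opening at its end, in the units of the state.
- r.state(): the state, without advancing time (a new reading comes with each control period).
- viewer.get_image(name): name is "side" or "top" or "wrist"; returns a dict with "color" (420x560x3 uint8, red, green, blue), "z_map" (420x560 float32, m along the optical axis (not along the pixel's ray), 0 where there is no reading), "fov_y" (degrees; the focal length in pixels is half the picture's height over the tangent of half this angle, whatever the lens; pixels are square), "cx", "cy" (the principal point, pixels), "rvec" (rotation vector, rad) and "tvec" (3), from world to camera coordinates, as OpenCV has them; the wrist camera has in their place "mount" (4x4, takes a point from camera to tool coordinates, whose origin is the TCP and whose axes are the tool frame's). Camera axes: x right, y down, z forward; pixel columns grow to the right and rows downward; lengths in m; the calibration is good to about 2 mm. A picture is of the moment at which its call begins: read the wrist's pose just before it.
- r.close_job(): hands the job in, once; it reports no verdict.
Trained networks look in a picture, given as the dict that the camera call returned (one of the last four; its "shot" number tells which), for a name from the list of things; names that differ only in an ending like _2 or _b are one class to them, and where a whole thing is asked for, a point or a joint stands for the part that bears it (a point fixed in the world has none). Each returns a list of dicts, best first, with "score" (0 to 1); they miss things now and then, are a little off and sometimes report something else, mostly with a low value. They report only what shows in the picture. A call takes as long as a camera call. They do not tell look-alikes from the thing itself.
- models.trace(target, picture): "mask" (420x560 bool, what is visible of it) and "centre" ([column, row] in pixels, amid what is visible of it).
- models.landmark_of(target, picture): "centre" ([column, row] in pixels: a listed point, or the origin of a listed thing).
The state is a dict: "time": time; "joint_pos": joint angles; "dq": joint speeds; "joint_efforts": joint torques, N m; "position": TCP position; "tool_rot": TCP orientation; "contact_force": force on the tool from outside, world axes, zero at the start; "wrist_torque": the same for the moment, N m; "gripper_width": finger opening in m.
Only numpy, scipy, OpenCV 4.12 (cv2) and the standard library are available. Lean on these libraries where they do the work, as an engineer would, in place of code of your own. Each camera call takes 0.05 s, during which the arm holds its last target.

## Working session

There is one attempt and no reset: what is moved stays moved. The work goes in short steps, Python scripts to look and compute and a shell command to move; the robot and the scene stay as the last step left them, time stands still between calls to the robot, and variables do not carry over. Pictures are saved under pics/ and viewed, and the job is handed in when it is done.

```bash
ls; mkdir -p pics; cat > h.py <<'E'
import numpy as np, cv2
from scipy.spatial.transform import Rotation as R
from station import r, viewer, models
def f(p): return p["color"].shape[0]/2/np.tan(np.radians(p["fov_y"])/2)
def cam2world(p,st=None):
    T=np.eye(4)
    if "mount" in p:
        W=np.eye(4);W[:3,:3]=R.from_quat(st["tool_rot"]).as_matrix();W[:3,3]=st["position"]
        return W@np.array(p["mount"])
    Rm=cv2.Rodrigues(np.array(p["rvec"],float))[0]
    T[:3,:3]=Rm.T;T[:3,3]=-Rm.T@np.array(p["tvec"],float).ravel();return T
def ray(p,u,v,st=None):
    T=cam2world(p,st);d=T[:3,:3]@np.array([(u-p["cx"])/f(p),(v-p["cy"])/f(p),1.]);return T[:3,3],d
def onz(p,u,v,z,st=None):
    o,d=ray(p,u,v,st);return o+d*(z-o[2])/d[2]
def cloud(p,st=None):
    z=p["z_map"];v,u=np.indices(z.shape);T=cam2world(p,st)
    P=np.stack([(u-p["cx"])/f(p)*z,(v-p["cy"])/f(p)*z,z],-1)
    W=P@T[:3,:3].T+T[:3,3];W[z==0]=np.nan;return W
def proj(p,X,st=None):
    T=np.linalg.inv(cam2world(p,st));c=T[:3,:3]@np.array(X)+T[:3,3];return c[0]/c[2]*f(p)+p["cx"],c[1]/c[2]*f(p)+p["cy"]
def save(p,n,box=None,s=1):
    im=p["color"][:,:,::-1]
    if box: im=im[box[1]:box[3],box[0]:box[2]]
    cv2.imwrite("pics/"+n,cv2.resize(im,None,fx=s,fy=s,interpolation=cv2.INTER_CUBIC))
E
python3 - <<'E'
from h import *
s=r.state();print({k:np.round(v,4) for k,v in s.items()},r.hold_point_z)
print(R.from_quat(s["tool_rot"]).as_matrix().round(3))
for n in ("side","top","wrist"):
    st=r.state();p=viewer.get_image(n);save(p,n+"0.png")
    print(n,p["shot"],cam2world(p,st).round(3).tolist())
    for t in ("gauge_grip","station_mouth","stand_top","button_top"):
        print(t,[(np.round(d["centre"],1).tolist(),round(d["score"],2)) for d in models.landmark_of(t,p)][:5])
print(r.state()["time"])
E
```

```text
pics
{'time': np.float64(0.0), 'joint_pos': array([ 1.0207,  0.3812,  1.2983, -0.    ,  1.4636, -0.2153]), 'dq': array([-0.0005, -0.001 , -0.0009,  0.0003, -0.002 ,  0.0004]), 'joint_efforts': array([-4.00000e-04, -4.37932e+01, -2.24558e+01,  7.14000e-02,
        3.52000e-02, -1.00000e-04]), 'position': array([0.1806, 0.5192, 0.2381]), 'tool_rot': array([ 0.5765,  0.4092, -0.4101, -0.5761]), 'contact_force': array([ 0.9156,  0.0655, -0.6613]), 'wrist_torque': array([-0.0341,  0.0071,  0.025 ]), 'gripper_width': np.float64(0.0881)} -0.0187
[[ 0.329 -0.001 -0.944]
 [ 0.944 -0.001  0.329]
 [-0.001 -1.     0.   ]]
side 1 [[0.992, -0.081, 0.094, 0.372], [-0.124, -0.591, 0.797, -0.982], [-0.009, -0.802, -0.597, 0.868], [0.0, 0.0, 0.0, 1.0]]
gauge_grip [([248.7, 283.0], 0.98), ([338.1, 324.5], 0.91), ([280.9, 321.2], 0.55)]
station_mouth [([308.6, 212.2], 0.94), ([257.3, 163.5], 0.26)]
stand_top [([279.3, 331.2], 0.73), ([279.4, 195.6], 0.46)]
button_top [([248.6, 269.6], 0.54), ([276.5, 308.5], 0.45), ([340.2, 311.3], 0.45)]
top 2 [[0.002, -0.996, 0.085, 0.42], [-1.0, -0.002, 0.002, 0.058], [-0.002, -0.085, -0.996, 1.231], [0.0, 0.0, 0.0, 1.0]]
gauge_grip [([372.1, 262.8], 0.8), ([412.9, 246.7], 0.74), ([420.0, 205.2], 0.66)]
station_mouth [([287.5, 205.7], 0.69)]
stand_top [([411.9, 243.2], 0.98)]
button_top [([370.2, 261.2], 0.54), ([415.4, 242.8], 0.47), ([422.0, 197.5], 0.38)]
wrist 3 [[0.328, 0.901, 0.284, 0.107], [0.945, -0.313, -0.097, 0.546], [0.001, 0.301, -0.954, 0.384], [0.0, 0.0, 0.0, 1.0]]
gauge_grip []
station_mouth []
stand_top []
button_top [([257.5, 388.3], 0.27)]
0.75
```

View pics/side0.png

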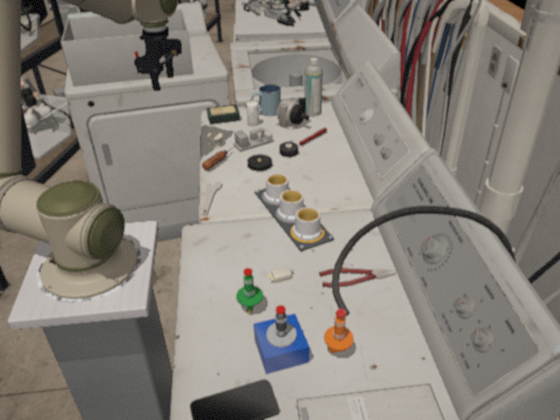

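View pics/top0.png

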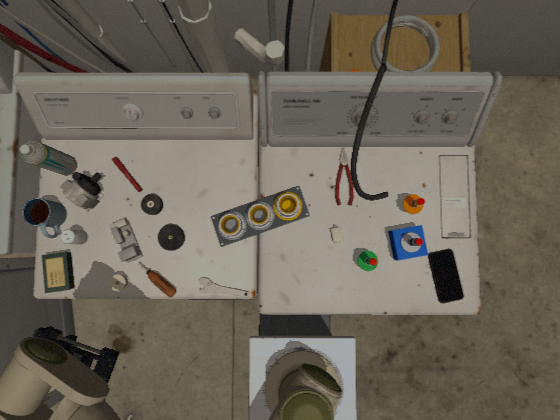

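```bash
python3 - <<'E'
from h import *
ps=viewer.get_image("side");pt=viewer.get_image("top")
print(f(pt),f(ps))
Wt=cloud(pt);Ws=cloud(ps)
def tri(a,b):
    o1,d1=ray(ps,*a);o2,d2=ray(pt,*b);A=np.stack([d1,-d2],1);x=np.linalg.lstsq(A,o2-o1,rcond=None)[0]
    q1=o1+x[0]*d1;q2=o2+x[1]*d2;return ((q1+q2)/2).round(4),np.linalg.norm(q1-q2).round(4)
print("grip",tri((280.9,321.2),(412.9,246.7)),"mouth",tri((308.6,212.2),(287.5,205.7)),"stand",tri((279.3,331.2),(411.9,243.2)))
print("mouth at .065",onz(ps,308.6,212.2,.065),onz(pt,287.5,205.7,.065)," stand",onz(ps,279.3,331.2,.05),onz(pt,411.9,243.2,.05))
# heights
for n,(u0,v0,u1,v1) in dict(green=(352,245,385,275),orange=(398,192,430,218),blue=(388,222,432,264),hose=(340,120,392,205),phone=(425,245,466,305),box=(437,150,472,240),pliers=(332,145,356,208)).items():
    W=Wt[v0:v1,u0:u1].reshape(-1,3);W=W[~np.isnan(W[:,2])];i=W[:,2].argmax();print(n,W[i].round(3),np.percentile(W[:,2],[5,50,90]).round(3))
hs=Wt[100:205,345:392];
for y in range(150,200,6):
    row=Wt[y,350:392];i=np.nanargmax(row[:,2]);print(y,row[i].round(3))
# stand by blue top fit
hsv=cv2.cvtColor(pt["color"],cv2.COLOR_RGB2HSV)
m=(hsv[...,0]>105)&(hsv[...,0]<125)&(hsv[...,1]>150)
n,l,s,c=cv2.connectedComponentsWithStats(m.astype('uint8'));print(s[1:][s[1:,4]>50])
W=Wt[m&(abs(Wt[...,2]-.05)<.006)];print(len(W));print(cv2.minAreaRect((W[:,:2]*1000).astype('float32')),np.median(W[:,2]))
# housing rim from cloud
c=np.array(onz(pt,287.5,205.7,.065))
d=np.linalg.norm(Wt[...,:2]-c[:2],axis=-1);m=(d<.05)&(abs(Wt[...,2]-.065)<.004)
print(m.sum(),cv2.minEnclosingCircle((Wt[m][:,:2]*1000).astype('float32')),np.median(Wt[m][:,2]))
save(pt,"t1.png",(260,130,480,310),3.6);save(ps,"s1.png",(220,180,400,380),3)
E
```

```text
399.9088516124409 515.9789152698615
grip (array([ 0.4302, -0.3132,  0.0862]), np.float64(0.0146)) mouth (array([0.5456, 0.0445, 0.0701]), np.float64(0.0082)) stand (array([ 0.4333, -0.3177,  0.0622]), np.float64(0.0003))
mouth at .065 [0.55093242 0.05133996 0.065     ] [0.54202745 0.04485983 0.065     ]  stand [ 0.43437757 -0.30767083  0.05      ] [ 0.43324183 -0.32162563  0.05      ]
green [ 0.383 -0.185  0.12 ] [-0.003  0.002  0.046]
orange [ 0.556 -0.336  0.12 ] [-0.003  0.002  0.07 ]
blue [ 0.43  -0.311  0.134] [-0.003  0.046  0.057]
hose [ 0.751 -0.152  0.215] [-0.003  0.005  0.116]
phone [ 0.405 -0.358  0.054] [-0.003  0.008  0.013]
box [ 0.601 -0.429  0.008] [-0.005 -0.     0.003]
pliers [ 0.69  -0.132  0.193] [-0.003  0.003  0.123]
150 [ 0.679 -0.133  0.185]
156 [ 0.665 -0.135  0.176]
162 [ 0.65  -0.136  0.166]
168 [ 0.636 -0.132  0.156]
174 [ 0.622 -0.143  0.14 ]
180 [ 0.607 -0.142  0.13 ]
186 [ 0.593 -0.151  0.112]
192 [ 0.579 -0.16   0.093]
198 [ 0.565 -0.186  0.064]
[[389 226  40  34 635]]
532
((500.1424255371094, 135.33737182617188), (1023.1666870117188, 105.85564422607422), 81.80855560302734) 0.05006954196177493
183 ((547.2889404296875, 43.341033935546875), 31.944021224975586) 0.06479693543275111
```

View pics/t1.png

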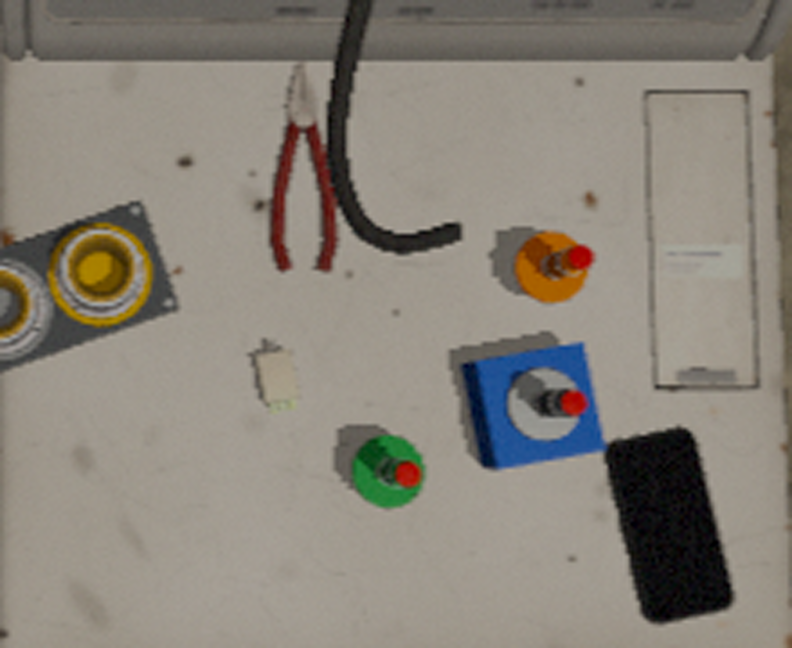

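View pics/s1.png

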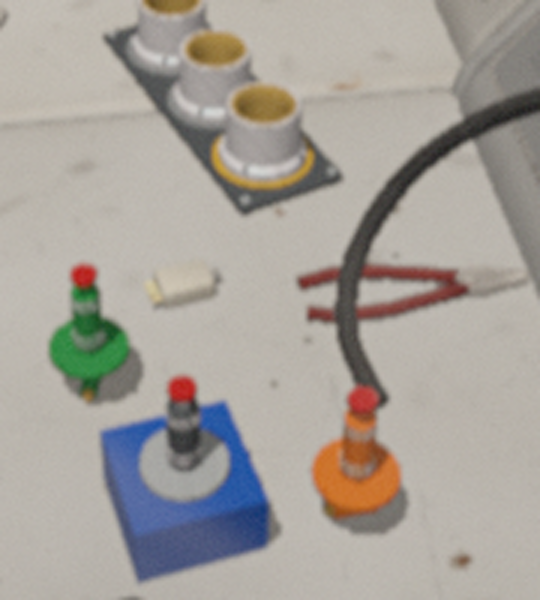

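Candidates (side view): the green one at (248,283), the orange one at (340,325), and the dark-handled one with a grey collar in the blue stand at (281,321). The last fits the description, and the enlarged crop confirms it. The yellow-ringed station is at side (308,224). I'll move over to the stand first.

```bash
python3 -m crank '-31 0 -39 0 -1;-31 0 -39 0 -1;-31 0 -39 0 -1;-31 0 -39 0 -1;-31 0 -39 0 -1'; python3 -m crank '-31 0 -39 0 -1;-31 0 -39 0 -1;-31 0 -39 0 -1;-31 0 -39 0 -1;-31 0 -39 0 -1'
```

```text
time: 1.35
position: [0.3139, 0.309, 0.2381]
tool_rot: [-0.574, -0.413, 0.412, 0.574]
contact_force: [1.2, 0.5, -0.4]
gripper_width: 0.0883
time: 1.85
position: [0.4483, 0.0977, 0.2392]
tool_rot: [0.574, 0.415, -0.411, -0.574]
contact_force: [1.6, 0.1, -0.2]
gripper_width: 0.0879
```

```bash
python3 -m crank '-43 0 -13 0 -1;-43 0 -13 0 -1;-43 0 -13 0 -1;-43 0 -13 0 -1;-43 0 -13 0 -1'; python3 -m crank '-43 0 -13 0 -1;-43 0 -13 0 -1;-43 0 -13 0 -1;-43 0 -13 0 -1; 0 0 0 0 -1'
cat > w.py <<'E'
import sys
from h import *
st=r.state();p=viewer.get_image("wrist");save(p,sys.argv[1],None,1.3)
W=cloud(p,st)
print("pos",st["position"].round(4),"time",st["time"])
Rt=R.from_quat(st["tool_rot"]).as_matrix();print(Rt.round(3).tolist())
def circ(c,rad,z,tol=.003,col=None):
    d=np.linalg.norm(W[...,:2]-np.array(c),axis=-1);m=(d<rad)&(abs(W[...,2]-z)<tol)
    if col is not None:m&=col
    if m.sum()<30: return None
    cs=cv2.findContours(m.astype('uint8'),cv2.RETR_EXTERNAL,cv2.CHAIN_APPROX_NONE)[0];k=max(cs,key=len)[:,0]
    X=W[k[:,1],k[:,0]];A=np.c_[2*X[:,:2],np.ones(len(X))];b=(X[:,:2]**2).sum(1);s=np.linalg.lstsq(A,b,rcond=None)[0]
    return s[:2].round(4),np.sqrt(s[2]+s[0]**2+s[1]**2).round(4),np.median(W[m][:,2]).round(4),int(m.sum())
E
cat > w1.py <<'E'
exec(open("w.py").read())
hsv=cv2.cvtColor(p["color"],cv2.COLOR_RGB2HSV)
for t in ("gauge_grip","gauge_collar","button_top","stand_top"):
    for d in models.landmark_of(t,p)[:3]:
        z=dict(gauge_grip=.093,gauge_collar=.05,button_top=.128,stand_top=.05)[t]
        print(t,np.round(d["centre"],1),round(d["score"],2),onz(p,*d["centre"],z,st).round(4))
c=(.434,-.314)
print("collar",circ(c,.06,.056,.0035,hsv[...,1]<80))
red=((hsv[...,0]<8)|(hsv[...,0]>172))&(hsv[...,1]>150)
print("button",circ(c,.04,.128,.004,red))
m=(hsv[...,0]>105)&(hsv[...,0]<125)&(hsv[...,1]>130)&(abs(W[...,2]-.05)<.004)&(np.linalg.norm(W[...,:2]-c,axis=-1)<.09)
print("stand",cv2.minAreaRect((W[m][:,:2]*1000).astype('float32')),np.median(W[m][:,2]))
E
python3 w1.py w1.png
```

```text
time: 2.35
position: [0.4427, -0.1368, 0.2389]
tool_rot: [0.575, 0.415, -0.41, -0.573]
contact_force: [1.8, 1.1, 1.1]
gripper_width: 0.0884
time: 2.85
position: [0.4345, -0.329, 0.2384]
tool_rot: [0.577, 0.413, -0.408, -0.574]
contact_force: [0.3, 0.1, -0.4]
gripper_width: 0.088
pos [ 0.4345 -0.329   0.2384] time 2.85
[[0.325, 0.008, -0.946], [0.946, 0.0, 0.325], [0.003, -1.0, -0.008]]
gauge_grip [423.   61.2] 0.84 [ 0.3804 -0.1971  0.093 ]
gauge_grip [319.2 295.3] 0.64 [ 0.5429 -0.3264  0.093 ]
gauge_grip [293.7 182.2] 0.57 [ 0.4364 -0.3153  0.093 ]
gauge_collar [287.1 169.7] 0.63 [ 0.4346 -0.3191  0.05  ]
gauge_collar [313.3 274.6] 0.59 [ 0.5454 -0.3285  0.05  ]
gauge_collar [294.1 170.3] 0.34 [ 0.4372 -0.3132  0.05  ]
button_top [446.3  56.3] 0.89 [ 0.3799 -0.1951  0.128 ]
button_top [322.3 315.4] 0.79 [ 0.5393 -0.3265  0.128 ]
button_top [295.6 193.7] 0.76 [ 0.4357 -0.3151  0.128 ]
collar (array([ 0.4355, -0.3148]), np.float64(0.0255), np.float64(0.0553), 2270)
button (array([ 0.436 , -0.3151]), np.float64(0.0092), np.float64(0.1273), 546)
stand ((435.5065612792969, -313.69317626953125), (90.1323471069336, 89.0206527709961), 10.25029468536377) 0.04934120267265657
```

View pics/w1.png

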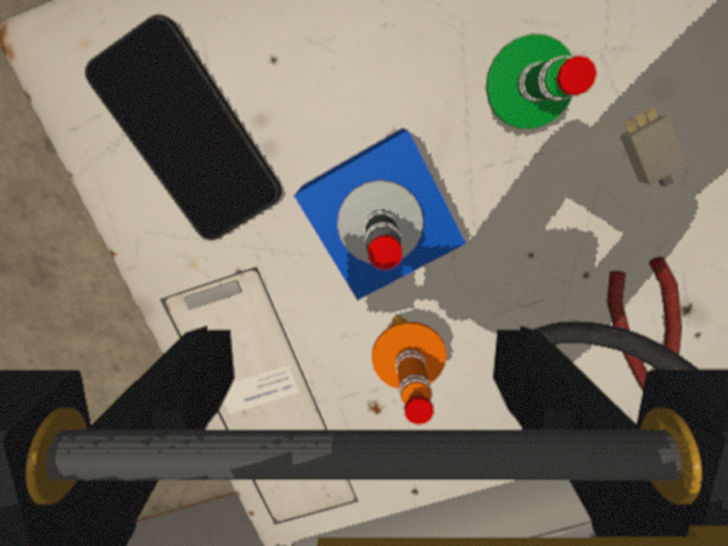

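```bash
python3 -m crank '7 0 2 0 -1;7 30 2 0 -1;0 40 0 0 -1;0 40 0 0 -1;0 0 0 0 -1'; python3 - <<'E'
from h import *
s=r.state();M=R.from_quat(s["tool_rot"]).as_matrix();print(M.round(4).tolist());print((M.T@(np.array([.4358,-.315,.0745])-s["position"])*1000).round(1))
E
```

```text
time: 3.6
position: [0.4392, -0.3018, 0.1297]
tool_rot: [0.576, 0.418, -0.411, -0.569]
contact_force: [-0.5, 0.1, -0.1]
gripper_width: 0.088
[[0.3123, 0.0136, -0.9499], [0.95, -0.0029, 0.3123], [0.0015, -0.9999, -0.0138]]
[-13.7  55.2  -0.2]
```

```bash
python3 -m crank '0 0 0 0 -1;0 0 0 0 -1'; cat > d.py <<'E'
import sys
from h import *
s=r.state();M=R.from_quat(s["tool_rot"]).as_matrix();print("t",s["time"],"pos",s["position"].round(4),"x",M[:,0].round(4),"y",M[:,1].round(4),"dq",np.abs(s["dq"]).max().round(4),"F",np.round(s["contact_force"],1),"T",np.round(s["wrist_torque"],2),"w",round(float(s["gripper_width"]),4))
if len(sys.argv)>1: print("tool shift mm",(M.T@(np.array([float(a) for a in sys.argv[1:4]])-s["position"])*1000).round(1))
E
python3 d.py .4358 -.315 .0745; python3 w1.py w2.png
```

```text
time: 3.8
position: [0.4403, -0.3011, 0.1326]
tool_rot: [0.577, 0.419, -0.412, -0.568]
contact_force: [-0.3, -0.2, 0.6]
gripper_width: 0.088
t 3.8 pos [ 0.4403 -0.3011  0.1326] x [3.105e-01 9.506e-01 2.000e-04] y [ 0.0155 -0.0048 -0.9999] dq 0.0279 F [-0.3 -0.2  0.6] T [ 0.02  0.01 -0.01] w 0.088
tool shift mm [-14.6  58.1   0.8]
pos [ 0.4403 -0.3011  0.1326] time 3.8
[[0.311, 0.015, -0.95], [0.951, -0.005, 0.311], [0.0, -1.0, -0.016]]
gauge_grip [251.3 238.2] 0.8 [ 0.4369 -0.3143  0.093 ]
gauge_grip [288.6 384.2] 0.7 [ 0.5375 -0.3252  0.093 ]
gauge_grip [450.7  54.7] 0.69 [ 0.3787 -0.1965  0.093 ]
gauge_collar [287.8 341.6] 0.88 [ 0.5403 -0.3255  0.05  ]
gauge_collar [252. 209.] 0.79 [ 0.4347 -0.3162  0.05  ]
gauge_collar [421.6  63.1] 0.7 [ 0.3814 -0.1947  0.05  ]
button_top [485.6  51.8] 0.8 [ 0.379  -0.1989  0.128 ]
button_top [244.5 270.2] 0.63 [ 0.4369 -0.315   0.128 ]
collar (array([ 0.435 , -0.3144]), np.float64(0.0255), np.float64(0.0553), 4462)
button (array([ 0.4359, -0.3151]), np.float64(0.0093), np.float64(0.1272), 1339)
stand ((435.5028381347656, -314.0078125), (90.19937133789062, 90.4476089477539), 10.303775787353516) 0.049323564756420635
```

View pics/w2.png

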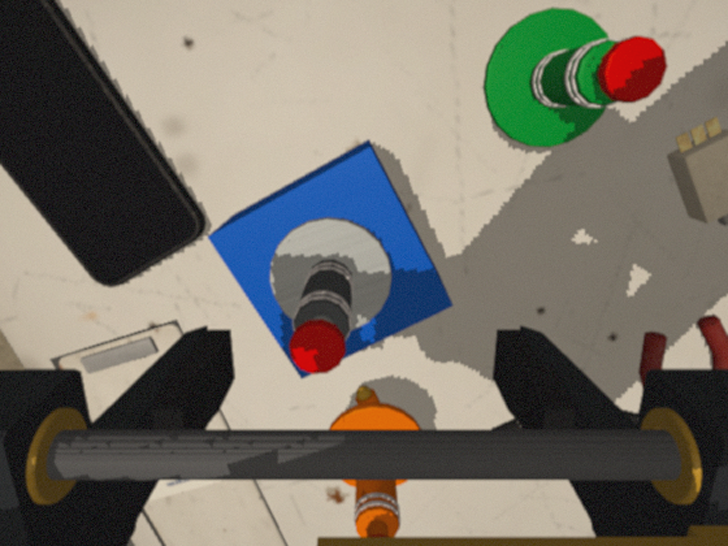

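```bash
python3 d.py .4358 -.315 .0745;python3 -m crank '-8 0 0 0 -1;-6 0 0 0 -1;0 10 0 0 -1'; python3 d.py .4358 -.315 .0745; python3 -c "
from h import *
viewer.get_image('top')";python3 d.py .4358 -.315 .0745;
```

```text
t 4.05 pos [ 0.44   -0.3015  0.132 ] x [3.112e-01 9.503e-01 3.000e-04] y [ 0.0153 -0.0048 -0.9999] dq 0.0076 F [0.7 0.3 0.8] T [-0.04 -0.02  0.01] w 0.0882
tool shift mm [-14.2  57.5   0.7]
time: 4.35
position: [0.4359, -0.317, 0.1235]
tool_rot: [0.579, 0.418, -0.411, -0.567]
contact_force: [-0.2, -0.3, -0.1]
gripper_width: 0.0885
t 4.35 pos [ 0.4359 -0.317   0.1235] x [ 0.3115  0.9503 -0.002 ] y [ 0.018  -0.008  -0.9998] dq 0.2751 F [-0.2 -0.3 -0.1] T [ 0.04 -0.    0.02] w 0.0885
tool shift mm [ 2.  49.   1.7]
t 4.4 pos [ 0.4352 -0.3159  0.1211] x [3.115e-01 9.502e-01 2.000e-04] y [ 0.0154 -0.0049 -0.9999] dq 0.0419 F [ 0.1  1.8 -1.2] T [ 0.02 -0.01  0.01] w 0.0882
tool shift mm [ 1.  46.6  0.5]
```

```bash
python3 -m crank '1 16 0 0 -1;0 15 0 0 -1;0 12 0 0 -1;0 3 0 0 -1;0 0 0 0 -1';python3 d.py .4358 -.315 .0745; python3 -c "
from h import *
p=viewer.get_image('side');save(p,'s2.png',(200,220,400,380),4)";python3 d.py .4358 -.315 .0745;
```

```text
time: 4.9
position: [0.4353, -0.3147, 0.0708]
tool_rot: [0.576, 0.418, -0.411, -0.57]
contact_force: [0.3, -0.1, -0.2]
gripper_width: 0.0882
t 4.9 pos [ 0.4353 -0.3147  0.0708] x [0.3127 0.9499 0.0026] y [ 0.0127 -0.0014 -0.9999] dq 0.0078 F [ 0.3 -0.1 -0.2] T [ 0.06  0.04 -0.03] w 0.0882
tool shift mm [-0.1 -3.6 -0.7]
t 4.95 pos [ 0.4353 -0.3147  0.0711] x [0.3127 0.9498 0.0024] y [ 0.0129 -0.0017 -0.9999] dq 0.0123 F [-0.3  0.8  0.3] T [0.04 0.01 0.02] w 0.0884
tool shift mm [-0.1 -3.4 -0.6]
```

View pics/s2.png

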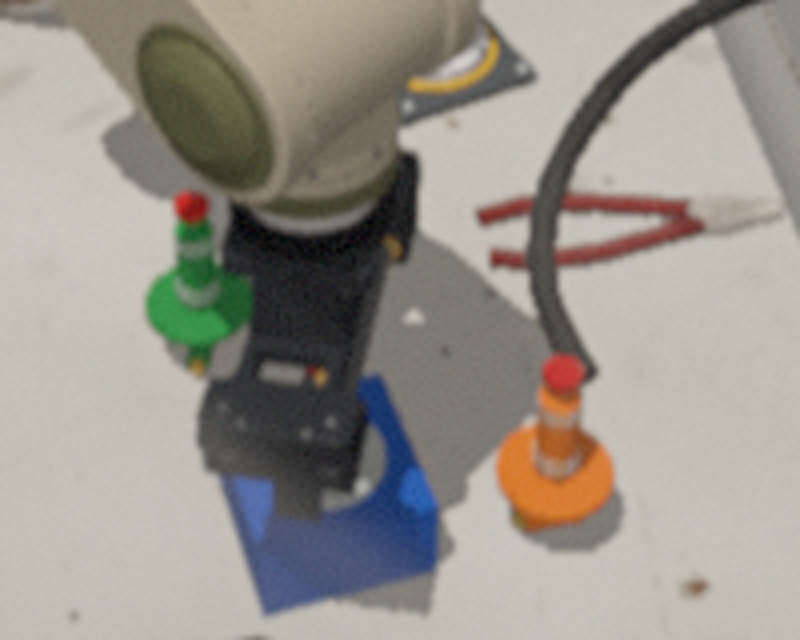

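Fingers straddle the handle, clear of the green and orange ones. Close.

```bash
python3 -m crank '0 -2 0 0 -1;0 0 0 0 1;0 0 0 0 1;0 0 0 0 1;0 0 0 0 1'; python3 -m crank '0 0 0 0 1;0 0 0 0 1;0 0 0 0 1;0 0 0 0 1;0 0 0 0 1';python3 d.py
```

```text
time: 5.45
position: [0.4358, -0.3153, 0.0751]
tool_rot: [0.577, 0.418, -0.411, -0.568]
contact_force: [0.5, 0.1, -1.1]
gripper_width: 0.0587
time: 5.95
position: [0.4359, -0.3154, 0.0752]
tool_rot: [0.577, 0.418, -0.411, -0.568]
contact_force: [0.8, -0.7, -0.2]
gripper_width: 0.0212
t 5.95 pos [ 0.4359 -0.3154  0.0752] x [3.126e-01 9.499e-01 4.000e-04] y [ 0.0152 -0.0046 -0.9999] dq 0.0018 F [ 0.8 -0.7 -0.2] T [-0.11  0.03 -0.02] w 0.0212
```

```bash
python3 -m crank '0 -10 0 0 1;0 -25 0 0 1;0 -30 0 0 1;0 -30 0 0 1;0 -20 0 0 1'; python3 -m crank '0 -5 0 0 1;0 0 0 0 1'; python3 -c "
from h import *
p=viewer.get_image('side');save(p,'s3.png',(200,180,400,340),4)";python3 d.py .545 .044 .2
```

```text
time: 6.45
position: [0.4324, -0.3129, 0.1923]
tool_rot: [0.573, 0.418, -0.411, -0.572]
contact_force: [0.8, -0.3, -3.8]
gripper_width: 0.021
time: 6.65
position: [0.4326, -0.3131, 0.2]
tool_rot: [0.575, 0.418, -0.411, -0.571]
contact_force: [-0.0, 0.3, -3.0]
gripper_width: 0.021
t 6.7 pos [ 0.4325 -0.313   0.1996] x [0.3126 0.9499 0.0047] y [ 0.0102  0.0016 -0.9999] dq 0.0189 F [ 0.1 -0.9 -3.2] T [-0.04  0.02 -0.05] w 0.0213
tool shift mm [374.3   1.3   4.8]
```

View pics/s3.png

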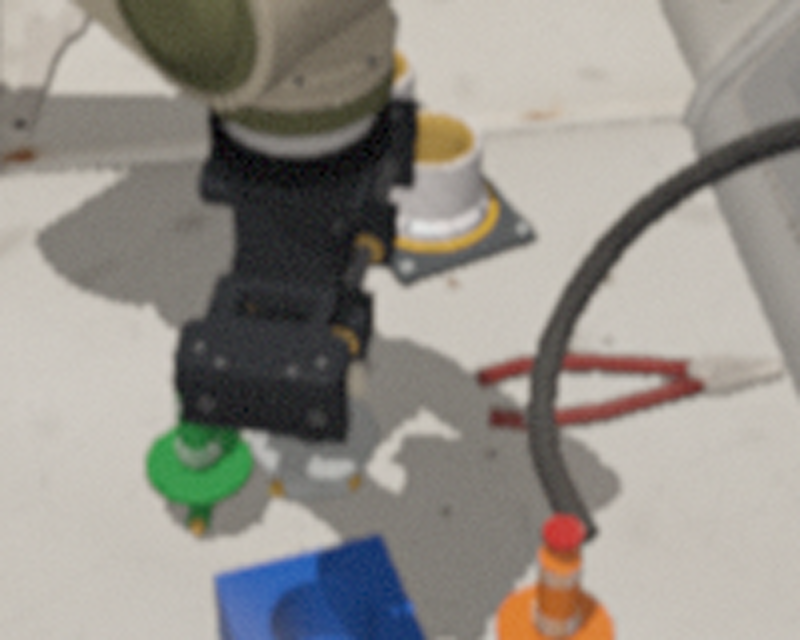

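```bash
python3 -m crank '20 0 0 0 1;40 0 0 0 1;45 0 0 0 1;45 0 0 0 1;45 0 0 0 1'; python3 -m crank '35 0 0 0 1;20 0 0 0 1;10 0 0 0 1;0 0 0 0 1'; python3 d.py; cat > w3.py <<'E'
exec(open("w.py").read())
c=(.546,.044)
for t in ("station_mouth","housing_a"):
    for d in models.landmark_of(t,p)[:3]: print(t,np.round(d["centre"],1),round(d["score"],2),onz(p,*d["centre"],.065 if t[0]=="s" else .01,st).round(4))
print("rim",circ(c,.042,.065,.004))
np.save("W.npy",W);np.save("C.npy",p["color"])
E
python3 w3.py w3.png; python3 d.py
```

```text
time: 7.2
position: [0.4925, -0.1256, 0.1936]
tool_rot: [-0.573, -0.413, 0.41, 0.577]
contact_force: [0.9, -0.4, -3.1]
gripper_width: 0.0211
time: 7.6
position: [0.5127, -0.0559, 0.189]
tool_rot: [-0.568, -0.414, 0.414, 0.579]
contact_force: [-0.4, -0.2, -3.0]
gripper_width: 0.0214
t 7.6 pos [ 0.5127 -0.0559  0.189 ] x [0.3157 0.9488 0.0089] y [-0.0089  0.0123 -0.9999] dq 0.0126 F [-0.4 -0.2 -3. ] T [-0.02 -0.02 -0.  ] w 0.0214
pos [ 0.5127 -0.0559  0.189 ] time 7.6
[[0.316, -0.009, -0.949], [0.949, 0.012, 0.316], [0.009, -1.0, 0.012]]
station_mouth [418.2 195. ] 0.66 [0.5463 0.0467 0.065 ]
housing_a [484.1 116.3] 0.77 [0.5169 0.1316 0.01  ]
housing_a [394.1 178.9] 0.73 [0.5461 0.0453 0.01  ]
rim (array([0.5463, 0.0461]), np.float64(0.0315), np.float64(0.0642), 2716)
t 7.75 pos [ 0.5126 -0.0577  0.1895] x [0.3181 0.948  0.0085] y [-0.008   0.0117 -0.9999] dq 0.008 F [ 0.4 -0.1 -3.3] T [ 0.03 -0.03  0.  ] w 0.0209
```

View pics/w3.png

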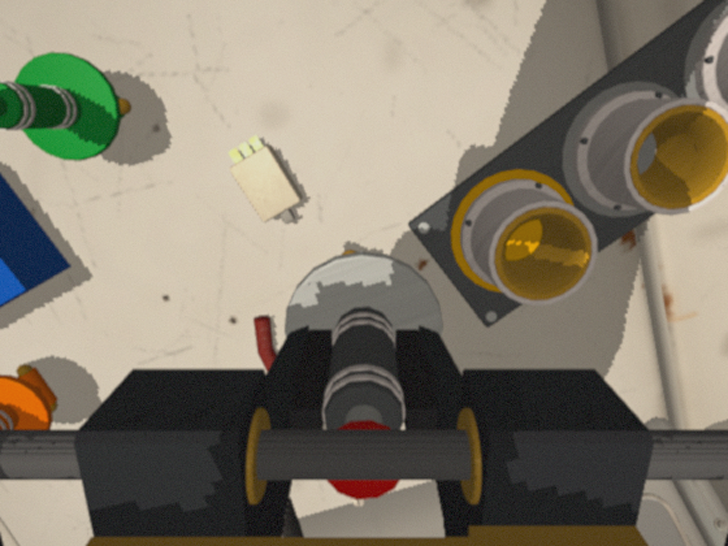

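```bash
cat > col.py <<'E'
from h import *
def collar(W,C,g,z):
    # plane + circle of collar's top
    hsv=cv2.cvtColor(C,cv2.COLOR_RGB2HSV)
    m=(abs(W[...,2]-z)<.006)&(np.linalg.norm(W[...,:2]-np.array(g),axis=-1)<.04)&(hsv[...,1]<70)
    m=cv2.erode(m.astype('uint8'),np.ones((3,3)))>0
    X=W[m]
    for _ in range(3):
        A=np.c_[X[:,:2]-X[:,:2].mean(0),np.ones(len(X))];s=np.linalg.lstsq(A,X[:,2],rcond=None)[0];e=A@s-X[:,2];X=X[abs(e)<.002]
    n=np.array([-s[0],-s[1],1]);print("collar top normal",(n/np.linalg.norm(n)).round(4),"z",s[2].round(4),"n",len(X),"rms",e.std().round(5))
    cs=cv2.findContours(m.astype('uint8'),cv2.RETR_EXTERNAL,cv2.CHAIN_APPROX_NONE)[0];k=max(cs,key=len)[:,0];P=W[k[:,1],k[:,0]][:,:2]
    return m
if __name__=="__main__":
    W=np.load("W.npy");C=np.load("C.npy");collar(W,C,(.5127,-.0559),.17)
E
python3 col.py
```

```text
collar top normal [ 0.0193 -0.0163  0.9997] z 0.1694 n 4646 rms 0.00061
```

```bash
cat > g.py <<'E'
import sys
from h import *
M0=np.array([[.3126,.9499,.0004],[.0152,-.0046,-.9999]]);M0=np.stack([M0[0],M0[1],np.cross(M0[0],M0[1])],1)
og=M0.T@np.array([-.0001,.0004,.0178]); ax=M0.T@np.array([0,0,1.])
s=r.state();M=R.from_quat(s["tool_rot"]).as_matrix();g=s["position"]+M@og;a=M@ax
print("t",s["time"],"grip",g.round(4),"collar",(g-.043*a).round(4),"head",(g-.073*a).round(4),"axis",a.round(4),"F",np.round(s["contact_force"],1),"dq",np.abs(s["dq"]).max().round(3))
h=np.array([float(x) for x in sys.argv[1:4]])  # wanted collar point
print("shift for collar",(M.T@(h-(g-.043*a))*1000).round(1),"for head xy",(M.T@(np.r_[h[:2],0]-np.r_[(g-.073*a)[:2],0])*1000).round(1))
E
python3 g.py .5463 .046 .14;python3 -m crank '12 0 0 0 1;22 0 0 0 1;25 0 0 0 1;22 0 0 0 1;12 0 0 0 1';python3 -m crank '6 0 0 0 1;0 0 0 0 1'; python3 -c "
from h import *
viewer.get_image('top')";python3 g.py .5463 .046 .14;
```

```text
t 7.75 grip [ 0.5129 -0.0576  0.2073] collar [ 0.5119 -0.0569  0.1643] head [ 0.5112 -0.0564  0.1343] axis [ 0.0232 -0.0163  0.9996] F [ 0.4 -0.1 -3.3] dq 0.008
shift for collar [108.3  25.3  -0.2] for head xy [108.2   0.9  -0.7]
time: 8.25
position: [0.5436, 0.0296, 0.1903]
tool_rot: [-0.571, -0.41, 0.41, 0.581]
contact_force: [0.6, -0.0, -3.6]
gripper_width: 0.0211
time: 8.45
position: [0.5459, 0.0361, 0.1902]
tool_rot: [-0.571, -0.41, 0.41, 0.581]
contact_force: [1.1, -0.3, -3.3]
gripper_width: 0.0213
t 8.5 grip [0.5462 0.0359 0.208 ] collar [0.5452 0.0365 0.165 ] head [0.5445 0.037  0.135 ] axis [ 0.0229 -0.016   0.9996] F [-0.6  0.  -2.5] dq 0.014
shift for collar [ 9.1 25.1  1.8] for head xy [9.1 0.1 1.2]
```

```bash
python3 -m crank '-25 0 0 0 1;-45 0 0 0 1;-45 0 0 0 1;-45 0 0 0 1;-35 0 0 0 1';python3 -m crank '-15 0 0 0 1;0 0 0 0 1'; python3 -c "
from h import *
viewer.get_image('top')";python3 g.py .5463 .046 .14;
```

```text
time: 9.0
position: [0.4794, -0.1546, 0.1887]
tool_rot: [-0.571, -0.411, 0.411, 0.58]
contact_force: [0.6, 0.4, -2.7]
gripper_width: 0.0215
time: 9.2
position: [0.472, -0.1747, 0.1887]
tool_rot: [-0.573, -0.408, 0.409, 0.581]
contact_force: [0.5, -0.2, -3.3]
gripper_width: 0.0209
t 9.25 grip [ 0.4726 -0.1737  0.2065] collar [ 0.4716 -0.1731  0.1636] head [ 0.471  -0.1727  0.1336] axis [ 0.0221 -0.0141  0.9997] F [ 0.2 -0.5 -2.8] dq 0.051
shift for collar [231.3  25.1   1.9] for head xy [231.3   1.5   1.4]
```

```bash
python3 -m crank '15 0 0 0 1;28 0 0 0 1;28 0 0 0 1;28 0 0 0 1;28 0 0 0 1';python3 -m crank '28 0 0 0 1;28 0 0 0 1;24 0 0 0 1;12 0 0 0 1;6 0 0 0 1';python3 -m crank '0 0 0 0 1';python3 w3.py w4.png;python3 g.py .5463 .046 .14;
```

```text
time: 9.75
position: [0.516, -0.0448, 0.1898]
tool_rot: [-0.573, -0.409, 0.408, 0.581]
contact_force: [0.6, -0.5, -2.9]
gripper_width: 0.0212
time: 10.25
position: [0.5483, 0.0648, 0.1908]
tool_rot: [-0.569, -0.413, 0.412, 0.58]
contact_force: [0.7, 0.1, -2.9]
gripper_width: 0.0213
time: 10.35
position: [0.5481, 0.0659, 0.1907]
tool_rot: [-0.569, -0.413, 0.412, 0.579]
contact_force: [-0.2, -0.4, -2.4]
gripper_width: 0.0211
pos [0.5481 0.0659 0.1907] time 10.35
[[0.318, -0.008, -0.948], [0.948, 0.013, 0.318], [0.01, -1.0, 0.011]]
station_mouth [250.7 202.7] 0.82 [0.5476 0.046  0.065 ]
housing_a [253.3 185.4] 0.92 [0.5475 0.0448 0.01  ]
housing_a [425.5  53. ] 0.89 [0.4872 0.2167 0.01  ]
housing_a [337.  122.1] 0.64 [0.5176 0.1323 0.01  ]
rim (array([0.5449, 0.0463]), np.float64(0.0275), np.float64(0.0641), 1542)
t 10.5 grip [0.5484 0.0644 0.2085] collar [0.5474 0.0651 0.1656] head [0.5467 0.0656 0.1356] axis [ 0.0227 -0.0171  0.9996] F [-0.3 -0.2 -2.8] dq 0.012
shift for collar [-18.7  25.3  -5.3] for head xy [-18.7  -0.2  -5.9]
```

```bash
python3 -m crank '-6 0 -2 0 1;-8 0 -3 0 1;-4 0 -1 0 1;0 0 0 0 1;0 0 0 0 1';python3 w3.py w5.png;python3 g.py .5465 .046 .107;
```

```text
time: 11.0
position: [0.5477, 0.0403, 0.1906]
tool_rot: [-0.571, -0.411, 0.41, 0.581]
contact_force: [-0.4, 0.1, -3.2]
gripper_width: 0.0211
pos [0.5477 0.0403 0.1906] time 11.0
[[0.325, -0.008, -0.946], [0.946, 0.012, 0.325], [0.009, -1.0, 0.011]]
station_mouth [283.7 191.2] 0.97 [0.5467 0.047  0.065 ]
station_mouth [279.  249.2] 0.49 [0.5907 0.0281 0.065 ]
housing_a [280.6 174.2] 0.96 [0.5452 0.0458 0.01  ]
housing_a [452.5  42.3] 0.69 [0.4871 0.2141 0.01  ]
housing_a [366.5 111.1] 0.67 [0.5171 0.1333 0.01  ]
rim (array([0.5451, 0.047 ]), np.float64(0.0275), np.float64(0.0641), 1639)
t 11.15 grip [0.5481 0.0409 0.2084] collar [0.5471 0.0416 0.1654] head [0.5464 0.0421 0.1355] axis [ 0.0227 -0.0167  0.9996] F [ 0.3 -0.7 -3.4] dq 0.004
shift for collar [ 3.4 58.5  1.3] for head xy [3.7 0.  1.2]
```

View pics/w5.png

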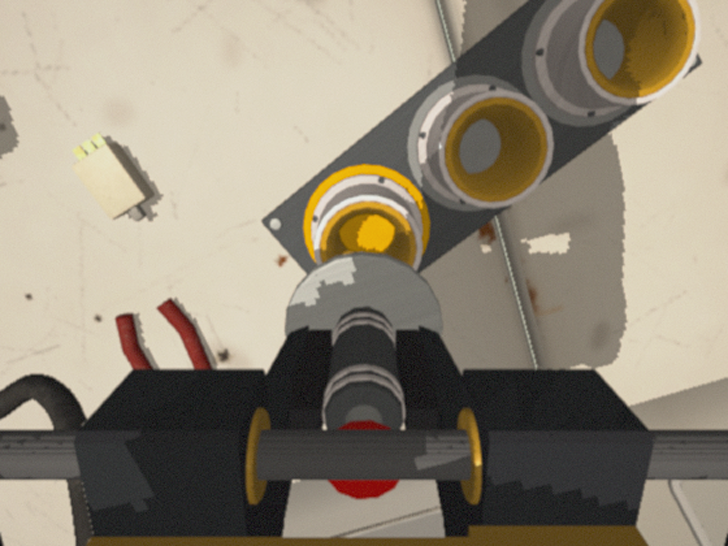

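```bash
python3 -m crank '3 8 1 0 1;0 14 0 0 1;0 14 0 0 1;0 8 0 0 1;0 0 0 0 1';python3 -c "
from h import *
p=viewer.get_image('side');save(p,'s5.png',(250,130,390,250),5)";python3 g.py .5465 .046 .065
```

```text
time: 11.65
position: [0.5471, 0.0465, 0.1436]
tool_rot: [-0.57, -0.412, 0.411, 0.58]
contact_force: [0.5, 0.1, -2.6]
gripper_width: 0.0209
t 11.7 grip [0.5477 0.0466 0.162 ] collar [0.5468 0.0473 0.119 ] head [0.5461 0.0478 0.089 ] axis [ 0.022  -0.0169  0.9996] F [-1.4  0.6 -2.9] dq 0.021
shift for collar [-1.8 54.  -0.7] for head xy [-1.6 -0.  -1. ]
```

View pics/s5.png

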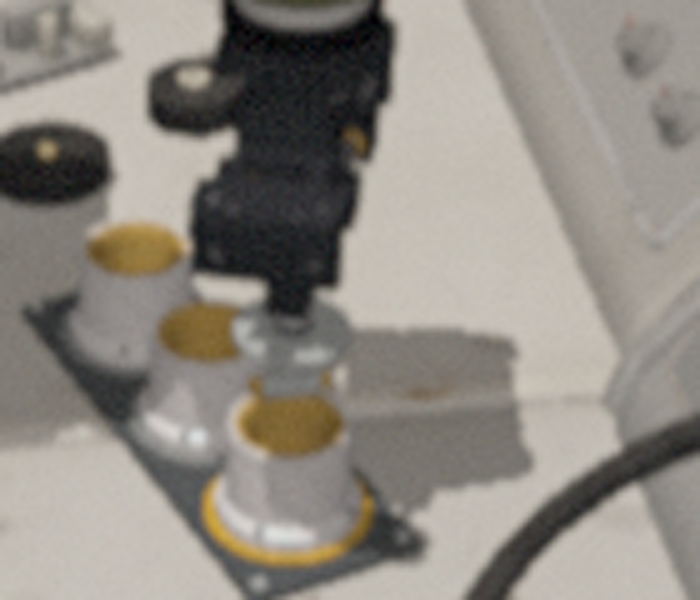

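```bash
python3 -m crank '-1.5 6 -0.5 0 1;0 8 0 0 1;0 4 0 0 1;0 0 0 0 1';python3 g.py .5465 .046 .065
```

```text
time: 12.1
position: [0.5479, 0.045, 0.1258]
tool_rot: [-0.571, -0.413, 0.41, 0.579]
contact_force: [0.2, 0.4, -3.4]
gripper_width: 0.021
t 12.1 grip [0.5481 0.0451 0.1436] collar [0.5473 0.0458 0.1006] head [0.5467 0.0463 0.0706] axis [ 0.0197 -0.0166  0.9997] F [ 0.2  0.4 -3.4] dq 0.003
shift for collar [-0.4 35.6  0.5] for head xy [-0.4 -0.   0.1]
```

```bash
python3 -m crank '0 5 0 0 1;0 5 0 0 1;0 3 0 0 1';python3 g.py .5465 .046 .065; python3 -m crank '0 3 0 0 1;0 3 0 0 1';python3 g.py .5465 .046 .065
```

```text
time: 12.4
position: [0.5481, 0.0448, 0.1134]
tool_rot: [-0.571, -0.413, 0.41, 0.579]
contact_force: [-4.4, -2.2, 11.3]
gripper_width: 0.021
t 12.4 grip [0.5483 0.0449 0.1312] collar [0.5476 0.0456 0.0882] head [0.547  0.0461 0.0582] axis [ 0.0181 -0.0156  0.9997] F [-4.4 -2.2 11.3] dq 0.069
shift for collar [-0.2 23.2  1. ] for head xy [-0.2  0.   0.5]
time: 12.6
position: [0.5483, 0.0445, 0.1086]
tool_rot: [-0.572, -0.413, 0.41, 0.578]
contact_force: [-2.6, -1.2, 1.3]
gripper_width: 0.0209
t 12.6 grip [0.5485 0.0446 0.1264] collar [0.5478 0.0453 0.0835] head [0.5474 0.0457 0.0535] axis [ 0.0162 -0.0144  0.9998] F [-2.6 -1.2  1.3] dq 0.072
shift for collar [ 0.1 18.5  1.4] for head xy [0.  0.  0.9]
```

```bash
python3 -m crank '0 3 1 0 1;0 3 0 0 1';python3 g.py .5465 .046 .065; python3 -m crank '0 3 0.5 0 1;0 3 0 0 1';python3 g.py .5465 .046 .065
```

```text
time: 12.8
position: [0.5474, 0.0447, 0.1025]
tool_rot: [-0.572, -0.413, 0.41, 0.578]
contact_force: [-2.2, -0.8, 1.6]
gripper_width: 0.0212
t 12.8 grip [0.5475 0.0448 0.1203] collar [0.5469 0.0454 0.0773] head [0.5464 0.0458 0.0474] axis [ 0.0156 -0.0138  0.9998] F [-2.2 -0.8  1.6] dq 0.075
shift for collar [ 0.3 12.4  0.5] for head xy [ 0.2  0.  -0. ]
time: 13.0
position: [0.5471, 0.0448, 0.096]
tool_rot: [-0.572, -0.413, 0.41, 0.577]
contact_force: [-1.1, 0.0, 1.1]
gripper_width: 0.021
t 13.0 grip [0.5472 0.0449 0.1138] collar [0.5466 0.0455 0.0708] head [0.5461 0.0459 0.0408] axis [ 0.015  -0.0136  0.9998] F [-1.1  0.   1.1] dq 0.082
shift for collar [0.4 5.8 0.2] for head xy [ 0.2  0.  -0.3]
```

```bash
python3 -m crank '0 2 0 0 1;0 1 0 0 1';python3 g.py .5465 .046 .065; python3 -m crank '0 1 0 0 1;0 1 0 0 1';python3 g.py .5465 .046 .065
```

```text
time: 13.2
position: [0.547, 0.0448, 0.0923]
tool_rot: [-0.572, -0.413, 0.41, 0.578]
contact_force: [-1.4, -0.6, 0.3]
gripper_width: 0.0209
t 13.2 grip [0.5472 0.0449 0.1101] collar [0.5466 0.0455 0.0671] head [0.5461 0.0459 0.0371] axis [ 0.0155 -0.0136  0.9998] F [-1.4 -0.6  0.3] dq 0.028
shift for collar [0.4 2.1 0.2] for head xy [ 0.2  0.  -0.4]
time: 13.4
position: [0.5468, 0.045, 0.0906]
tool_rot: [-0.572, -0.413, 0.41, 0.578]
contact_force: [-7.7, 0.2, 15.3]
gripper_width: 0.0213
t 13.4 grip [0.547  0.0451 0.1084] collar [0.5463 0.0457 0.0654] head [0.5458 0.0461 0.0354] axis [ 0.016  -0.0138  0.9998] F [-7.7  0.2 15.3] dq 0.012
shift for collar [ 0.3  0.4 -0.1] for head xy [ 0.1 -0.  -0.7]
```

```bash
python3 -m crank '0 -0.3 0 0 1;0 0 0 0 -1;0 0 0 0 -1;0 0 0 0 -1;0 0 0 0 -1';python3 -m crank '0 0 0 0 -1;0 0 0 0 -1;0 0 0 0 -1;0 0 0 0 -1';python3 d.py; python3 -c "
from h import *
p=viewer.get_image('side');save(p,'s6.png',(250,130,390,250),5)"
```

```text
time: 13.9
position: [0.5476, 0.0454, 0.091]
tool_rot: [-0.572, -0.414, 0.409, 0.578]
contact_force: [-0.1, -0.5, -0.1]
gripper_width: 0.0512
time: 14.3
position: [0.5478, 0.0454, 0.091]
tool_rot: [-0.572, -0.414, 0.409, 0.577]
contact_force: [0.1, 0.4, 1.2]
gripper_width: 0.0829
t 14.3 pos [0.5478 0.0454 0.091 ] x [0.3224 0.9465 0.0101] y [ 0.0019  0.0101 -0.9999] dq 0.0019 F [0.1 0.4 1.2] T [-0.04  0.03 -0.02] w 0.0829
```

View pics/s6.png

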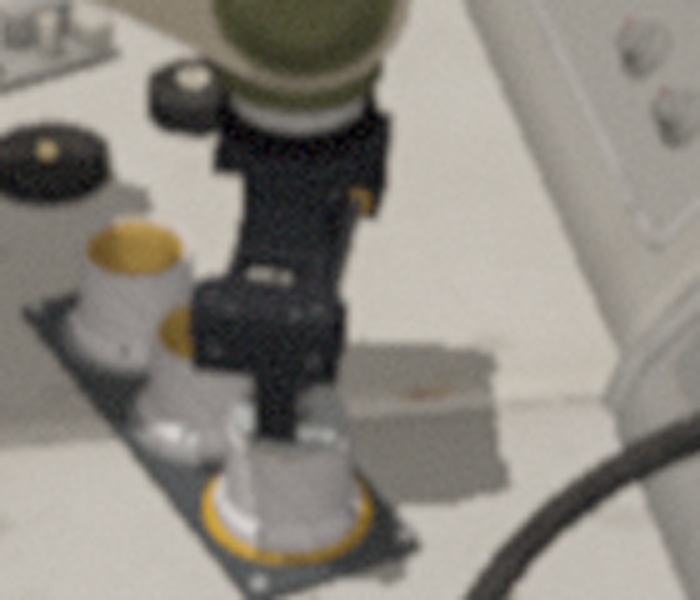

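```bash
python3 -m crank '0 -10 0 0 -1;0 -20 0 0 -1;0 -25 0 0 -1;0 -25 0 0 -1;0 -15 0 0 -1';python3 -m crank '0 -5 0 0 -1;0 0 0 0 1;0 0 0 0 1;0 0 0 0 1;0 0 0 0 1'
cat > w6.py <<'E'
exec(open("w.py").read())
from col import collar
hsv=cv2.cvtColor(p["color"],cv2.COLOR_RGB2HSV)
c=(.5465,.046)
collar(W,p["color"],c,.071)
red=((hsv[...,0]<8)|(hsv[...,0]>172))&(hsv[...,1]>150)
print("collar",circ(c,.045,.071,.004,hsv[...,1]<80),"button",circ(c,.04,.143,.014,red))
for d in models.landmark_of("button_top",p)[:3]: print("btn",np.round(d["centre"],1),round(d["score"],2),onz(p,*d["centre"],.143,st).round(4))
E
python3 w6.py w6.png;python3 d.py
```

```text
time: 14.85
position: [0.5467, 0.0445, 0.1902]
tool_rot: [-0.572, -0.413, 0.41, 0.578]
contact_force: [0.2, -0.1, -0.1]
gripper_width: 0.0881
time: 15.35
position: [0.5466, 0.0445, 0.1966]
tool_rot: [-0.572, -0.414, 0.409, 0.578]
contact_force: [0.2, -0.5, 0.3]
gripper_width: 0.0583
pos [0.5466 0.0445 0.1966] time 15.35
[[0.322, -0.0, -0.947], [0.947, 0.01, 0.322], [0.01, -1.0, 0.003]]
collar top normal [ 0.0178 -0.0071  0.9998] z 0.0711 n 2685 rms 0.00068
collar (array([0.5459, 0.047 ]), np.float64(0.0255), np.float64(0.071), 3182) button (array([0.5482, 0.0461]), np.float64(0.0093), np.float64(0.1428), 839)
btn [283.2 231.3] 0.79 [0.5497 0.0479 0.143 ]
t 15.45 pos [0.5467 0.0445 0.1967] x [0.3225 0.9465 0.0098] y [ 1.000e-04  1.030e-02 -9.999e-01] dq 0.0052 F [ 0.7  0.5 -0.4] T [-0.04  0.01  0.05] w 0.0503
```

View pics/w6.png

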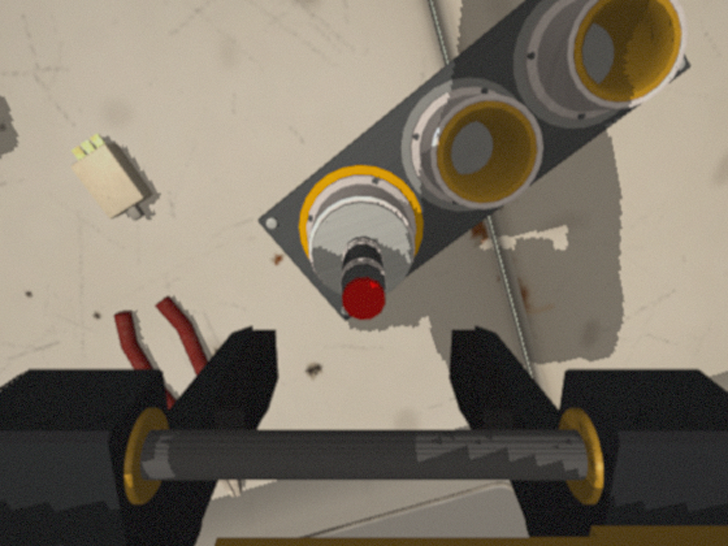

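```bash
python3 -m crank '0 0 0 0 1;0 0 0 0 1;0 0 0 0 1;0 0 0 0 1'
cat > w7.py <<'E'
exec(open("w6.py").read())
T=W[(abs(W[...,2])<.006)&(np.linalg.norm(W[...,:2]-c,axis=-1)<.2)]
A=np.c_[T[:,:2]-T[:,:2].mean(0),np.ones(len(T))];print("table",np.linalg.lstsq(A,T[:,2],rcond=None)[0].round(4))
# image-based: cross-check with top cam
q=viewer.get_image("top");V=cloud(q);h2=cv2.cvtColor(q["color"],cv2.COLOR_RGB2HSV)
m=((h2[...,0]<8)|(h2[...,0]>172))&(h2[...,1]>150)&(np.linalg.norm(V[...,:2]-c,axis=-1)<.03)&(V[...,2]>.1);print("top btn",m.sum(),V[m].mean(0).round(4) if m.any() else 0)
E
python3 w7.py w7.png
```

```text
time: 15.85
position: [0.5466, 0.0445, 0.196]
tool_rot: [-0.572, -0.413, 0.41, 0.578]
contact_force: [0.6, 0.4, 0.1]
gripper_width: 0.0179
pos [0.5466 0.0445 0.196 ] time 15.85
[[0.322, -0.001, -0.947], [0.947, 0.01, 0.322], [0.01, -1.0, 0.004]]
collar top normal [ 0.0175 -0.0061  0.9998] z 0.071 n 2762 rms 0.00066
collar (array([0.5458, 0.047 ]), np.float64(0.0256), np.float64(0.071), 3198) button (array([0.5482, 0.046 ]), np.float64(0.0093), np.float64(0.1428), 840)
btn [280.5 233.6] 0.76 [0.5502 0.046  0.143 ]
table [ 0.0011  0.0004 -0.0007]
top btn 0 0
```

```bash
python3 -m crank '1 10 0 0 1;0.5 14 0 0 1;0 12 0 0 1;0 7 0 0 1;0 0 0 0 1';python3 d.py .5475 .0463 .143
```

```text
time: 16.5
position: [0.5468, 0.0467, 0.1496]
tool_rot: [-0.572, -0.413, 0.41, 0.578]
contact_force: [0.1, -0.2, 0.6]
gripper_width: 0.0005
t 16.5 pos [0.5468 0.0467 0.1496] x [0.3225 0.9465 0.0096] y [-0.0014  0.0106 -0.9999] dq 0.0045 F [ 0.1 -0.2  0.6] T [-0.02  0.05  0.03] w 0.0005
tool shift mm [-0.2  6.5 -0.8]
```

```bash
python3 -m crank '0 3 0 0 1;0 1 0 0 1;0 1 0 0 1';python3 -m crank '0 0.5 0 0 1';python3 -m crank '0 0.5 0 0 1'
```

```text
time: 16.8
position: [0.5472, 0.0467, 0.1448]
tool_rot: [-0.572, -0.414, 0.409, 0.578]
contact_force: [-0.2, -1.3, -0.0]
gripper_width: 0.0005
time: 16.9
position: [0.5473, 0.0467, 0.1445]
tool_rot: [-0.572, -0.414, 0.409, 0.578]
contact_force: [-0.1, -0.2, -0.0]
gripper_width: 0.0003
time: 17.0
position: [0.5474, 0.0467, 0.1441]
tool_rot: [-0.572, -0.414, 0.409, 0.578]
contact_force: [-0.0, -1.0, 0.6]
gripper_width: 0.0001
```

```bash
for i in 1 2; do python3 -m crank '0 0.4 0 0 1' | sed -n '2p;4p'; done
```

```text
position: [0.5474, 0.0467, 0.144]
contact_force: [-0.7, 0.6, 3.9]
position: [0.5474, 0.0468, 0.144]
contact_force: [-2.4, -0.0, 4.5]
```

```bash
python3 w7.py w8.png | grep -v btn; python3 d.py
```

```text
pos [0.5474 0.0468 0.144 ] time 17.2
[[0.322, 0.001, -0.947], [0.947, 0.01, 0.322], [0.01, -1.0, 0.002]]
collar top normal [ 0.0174 -0.0044  0.9998] z 0.0709 n 4086 rms 0.00064
collar (array([0.5453, 0.047 ]), np.float64(0.0253), np.float64(0.0709), 4640) button (array([0.5442, 0.0455]), np.float64(0.0063), np.float64(0.1458), 120)
table [ 0.0013  0.0003 -0.0008]
t 17.35 pos [0.5474 0.0468 0.144 ] x [0.3224 0.9465 0.0102] y [ 0.0015  0.0102 -0.9999] dq 0.0028 F [-1.9  0.4  5.9] T [ 0.01  0.35 -0.04] w 0.0002
```

View pics/w8.png

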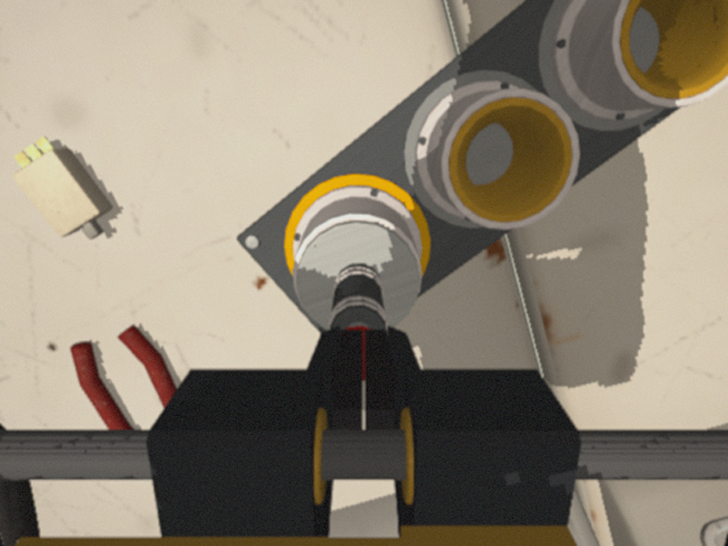

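```bash
cat > w9.py <<'E'
exec(open("w.py").read())
c=np.array((.5468,.0462))
hsv=cv2.cvtColor(p["color"],cv2.COLOR_RGB2HSV)
d=W[...,:2]-c;ex=np.array([.947,-.322]);a=d@ex;b=d@np.array([.322,.947]);rr=np.hypot(a,b)
m=(abs(W[...,2]-.071)<.008)&(rr<.032)&(hsv[...,1]<70)
for lo in np.arange(-.032,.02,.004):
    k=m&(a>=lo)&(a<lo+.004)&(abs(b)<.02)
    if k.sum()>5: print("a %.3f"%lo,k.sum(),np.percentile(W[k][:,2],[10,50,90]).round(4))
for lo in np.arange(-.032,.032,.008):
    k=m&(b>=lo)&(b<lo+.008)&(abs(a)<.016)&(abs(a)>0)
    if k.sum()>5: print("   b %.3f"%lo,k.sum(),np.percentile(W[k][:,2],[10,50,90]).round(4))
E
python3 w9.py w9.png
```

```text
pos [0.5474 0.0468 0.144 ] time 17.35
[[0.322, 0.002, -0.947], [0.947, 0.01, 0.322], [0.01, -1.0, 0.002]]
a -0.032 285 [0.0635 0.0647 0.0705]
a -0.028 463 [0.064  0.0708 0.072 ]
a -0.024 433 [0.07   0.0712 0.0721]
a -0.020 404 [0.0704 0.0712 0.0721]
a -0.016 406 [0.0704 0.0712 0.0718]
a -0.012 430 [0.0704 0.0711 0.0732]
a -0.008 242 [0.0702 0.0709 0.072 ]
a -0.004 191 [0.07   0.0709 0.0718]
a 0.000 160 [0.0701 0.0709 0.0716]
a 0.004 144 [0.07   0.0708 0.0715]
a 0.008 147 [0.0699 0.0708 0.0716]
a 0.012 133 [0.0699 0.0706 0.0714]
a 0.016 106 [0.0698 0.0705 0.0714]
   b -0.032 409 [0.0639 0.0703 0.0714]
   b -0.024 620 [0.0701 0.0709 0.0717]
   b -0.016 452 [0.0701 0.071  0.0717]
   b -0.008 183 [0.0703 0.0712 0.0745]
   b 0.000 173 [0.0704 0.0712 0.0744]
   b 0.008 419 [0.0701 0.0709 0.0717]
   b 0.016 618 [0.0701 0.0709 0.0716]
   b 0.024 408 [0.0644 0.0706 0.0715]
```

```bash
python3 -m crank '0 0.2 0.7 0 1;0 0.2 0.7 0 1' | sed -n '2p;4p'; python3 -m crank '0 -1 0 0 1;0 -1 0 0 1' | sed -n '2p;4p';python3 w9.py w10.png; python3 -m crank '0 -15 0 0 1;0 -20 0 0 1;0 -15 0 0 1;0 0 0 0 1';python3 w6.py w11.png; python3 d.py
```

```text
position: [0.5463, 0.0472, 0.1438]
contact_force: [0.5, -0.3, 2.7]
position: [0.5461, 0.0471, 0.1453]
contact_force: [-0.1, -0.9, 0.1]
pos [0.5461 0.0471 0.1453] time 17.8
[[0.322, 0.002, -0.947], [0.947, 0.01, 0.322], [0.01, -1.0, 0.002]]
a -0.032 279 [0.0637 0.0648 0.0709]
a -0.028 429 [0.0643 0.0703 0.0713]
a -0.024 431 [0.0695 0.0707 0.0716]
a -0.020 409 [0.0699 0.0707 0.0714]
a -0.016 400 [0.0698 0.0706 0.0714]
a -0.012 393 [0.0698 0.0707 0.0732]
a -0.008 234 [0.0698 0.0706 0.0715]
a -0.004 183 [0.0697 0.0706 0.0713]
a 0.000 157 [0.0699 0.0706 0.0713]
a 0.004 143 [0.0699 0.0705 0.0713]
a 0.008 136 [0.0697 0.0705 0.0713]
a 0.012 126 [0.0696 0.0704 0.0714]
a 0.016 106 [0.0697 0.0705 0.0713]
   b -0.032 404 [0.064  0.0702 0.0712]
   b -0.024 605 [0.0698 0.0706 0.0715]
   b -0.016 427 [0.0699 0.0706 0.0714]
   b -0.008 174 [0.0699 0.0708 0.0739]
   b 0.000 162 [0.0699 0.0707 0.0739]
   b 0.008 409 [0.0697 0.0705 0.0714]
   b 0.016 606 [0.0697 0.0705 0.0713]
   b 0.024 406 [0.0644 0.0702 0.0711]
time: 18.25
position: [0.5458, 0.0465, 0.1959]
tool_rot: [-0.572, -0.413, 0.41, 0.578]
contact_force: [0.0, -0.9, -0.3]
gripper_width: 0.0005
pos [0.5458 0.0465 0.1959] time 18.25
[[0.323, -0.001, -0.947], [0.946, 0.01, 0.323], [0.01, -1.0, 0.004]]
collar top normal [8.2e-03 5.0e-04 1.0e+00] z 0.0706 n 2699 rms 0.00067
collar (array([0.5454, 0.047 ]), np.float64(0.0255), np.float64(0.0706), 3182) button (array([0.547 , 0.0464]), np.float64(0.0093), np.float64(0.1425), 840)
btn [277.1 230. ] 0.77 [0.5466 0.047  0.143 ]
t 18.35 pos [0.545  0.0467 0.1939] x [0.3227 0.9464 0.009 ] y [-0.0042  0.0109 -0.9999] dq 0.016 F [-1.   0.2  0.1] T [ 0.01  0.05 -0.07] w 0.0003
```

```bash
python3 -m crank '0 10 -1 0 1;0 14 0 0 1;0 12 0 0 1;0 6 0 0 1;0 0 0 0 1';python3 d.py .547 .0465 .1433
```

```text
time: 18.85
position: [0.5438, 0.047, 0.1439]
tool_rot: [-0.569, -0.41, 0.413, 0.581]
contact_force: [-0.7, -0.3, 0.2]
gripper_width: -0.0001
t 18.85 pos [0.5438 0.047  0.1439] x [0.3229 0.9464 0.0074] y [-0.0124  0.012  -0.9999] dq 0.0088 F [-0.7 -0.3  0.2] T [0.01 0.06 0.05] w -0.0001
tool shift mm [ 0.6  0.6 -3.2]
```

```bash
python3 -m crank '0 -2 -1.5 0 1;0 0 -1.5 0 1;0 0 0 0 1;0 0 0 0 1';python3 d.py .547 .0465 .1433
```

```text
time: 19.25
position: [0.5474, 0.0458, 0.1465]
tool_rot: [-0.569, -0.411, 0.412, 0.581]
contact_force: [-0.7, -0.1, -0.7]
gripper_width: -0.0
t 19.25 pos [0.5474 0.0458 0.1465] x [0.3229 0.9464 0.0075] y [-0.0114  0.0118 -0.9999] dq 0.0054 F [-0.7 -0.1 -0.7] T [-0.02 -0.   -0.05] w -0.0
tool shift mm [0.5 3.2 0.5]
```

```bash
python3 -m crank '0.3 2 0.2 0 1;0 0.6 0 0 1' | sed -n '2p;4p'; for i in 1 2; do python3 -m crank '0 0.5 0 0 1' | sed -n '2p;4p';done;python3 -m crank '0 0.6 0 0 1' | sed -n '2p;4p'
```

```text
position: [0.5474, 0.0462, 0.1442]
contact_force: [-0.6, -0.2, 0.6]
position: [0.5474, 0.0462, 0.1437]
contact_force: [-0.1, -0.6, 3.0]
position: [0.5474, 0.0462, 0.1436]
contact_force: [-1.7, -1.0, 7.8]
position: [0.5475, 0.0461, 0.1436]
contact_force: [-2.0, 0.0, 7.3]
```

```bash
for i in 1 2 3; do python3 -m crank '0 0.8 0 0 1' | sed -n '2p;4p';done
```

```text
position: [0.5475, 0.0461, 0.1435]
contact_force: [-2.0, 0.9, 7.0]
position: [0.5475, 0.0461, 0.1434]
contact_force: [-2.2, 0.0, 7.1]
position: [0.5475, 0.0461, 0.1433]
contact_force: [-1.8, 0.4, 6.9]
```

```bash
for i in 1 2 3; do python3 -m crank '0 1 0 0 1' | sed -n '2p;4p';done;python3 -m crank '0 1 0 0 1;0 1 0 0 1' | sed -n '2p;4p';python3 d.py
```

```text
position: [0.5475, 0.0461, 0.1431]
contact_force: [-3.2, -1.4, 7.3]
position: [0.5475, 0.0461, 0.1429]
contact_force: [-2.3, 0.3, 6.8]
position: [0.5475, 0.0461, 0.1426]
contact_force: [-1.4, -0.7, 6.8]
position: [0.5475, 0.0461, 0.1421]
contact_force: [-3.0, 0.6, 7.7]
t 20.55 pos [0.5475 0.0461 0.1421] x [0.3221 0.9467 0.0078] y [-0.0033  0.0094 -1.    ] dq 0.0176 F [-3.   0.6  7.7] T [-0.04  0.48  0.01] w 0.0006
```

```bash
for i in 1 2 3 4; do python3 -m crank '0 1.2 0 0 1;0 1.2 0 0 1' | sed -n '2p;4p';done;python3 d.py
```

```text
position: [0.5475, 0.0461, 0.1413]
contact_force: [-3.2, -0.1, 7.2]
position: [0.5475, 0.0462, 0.1404]
contact_force: [-3.4, 0.3, 7.1]
position: [0.5474, 0.0461, 0.1395]
contact_force: [-2.4, -0.3, 6.3]
position: [0.5474, 0.0462, 0.1386]
contact_force: [-3.3, 1.1, 6.7]
t 21.35 pos [0.5474 0.0462 0.1386] x [0.3214 0.9469 0.0078] y [ 0.0024  0.0075 -1.    ] dq 0.0173 F [-3.3  1.1  6.7] T [0.03 0.53 0.01] w 0.0004
```

```bash
python3 -m crank '0 1 0.3 0 1' | sed -n '2p;4p';for i in 1 2 3; do python3 -m crank '0 1.1 0.3 0 1' | sed -n '2p;4p';done;python3 d.py
```

```text
position: [0.5472, 0.0462, 0.1384]
contact_force: [-1.7, -1.2, 6.7]
position: [0.5472, 0.0462, 0.1381]
contact_force: [-1.4, -1.9, 5.7]
position: [0.5471, 0.0462, 0.1378]
contact_force: [-2.3, -1.1, 6.9]
position: [0.5471, 0.0462, 0.1376]
contact_force: [-1.9, -0.8, 7.0]
t 21.75 pos [0.5471 0.0462 0.1376] x [0.3212 0.947  0.0081] y [ 0.0076  0.006  -1.    ] dq 0.0236 F [-1.9 -0.8  7. ] T [-0.05  0.27 -0.02] w 0.0
```

```bash
for i in 1 2 3 4 5 6; do python3 -m crank '0 1.1 0.2 0 1' | sed -n '2p;4p';done
```

```text
position: [0.5472, 0.0462, 0.1373]
contact_force: [-1.5, -0.5, 7.3]
position: [0.5472, 0.0462, 0.1371]
contact_force: [-1.4, -0.6, 8.2]
position: [0.5473, 0.0462, 0.137]
contact_force: [-2.0, 0.1, 8.3]
position: [0.5473, 0.0462, 0.1369]
contact_force: [-3.1, -0.7, 9.2]
position: [0.5473, 0.0462, 0.1369]
contact_force: [-2.7, 0.3, 9.7]
position: [0.5473, 0.0462, 0.1369]
contact_force: [-3.8, -0.3, 9.2]
```

```bash
for i in 1 2 3; do python3 -m crank '0 1.2 0.4 0 1' | sed -n '2p;4p';done
```

```text
position: [0.5472, 0.0462, 0.1369]
contact_force: [-3.0, -0.0, 9.7]
position: [0.5472, 0.0463, 0.1368]
contact_force: [-2.1, -0.9, 10.4]
position: [0.5472, 0.0463, 0.1369]
contact_force: [-3.1, -0.9, 10.2]
```

```bash
for i in 1 2; do python3 -m crank '0 1.25 0.4 0 1' | sed -n '2p;4p';done
```

```text
position: [0.5472, 0.0462, 0.1369]
contact_force: [-2.4, -0.9, 10.4]
position: [0.5472, 0.0463, 0.1368]
contact_force: [-2.3, -0.4, 9.9]
```

```bash
python3 -m crank '0 -1 0 0 1;0 -4 0 0 1;0 -14 0 0 1;0 -20 0 0 1;0 -14 0 0 1'; python3 -m crank '0 -6 0 0 -1;0 0 0 0 -1;0 0 0 0 -1;0 0 0 0 -1';python3 w6.py w12.png;python3 w9.py w13.png|grep a;python3 d.py .5468 .0463 .0905
```

```text
time: 23.35
position: [0.5449, 0.0463, 0.1902]
tool_rot: [0.578, 0.419, -0.406, -0.571]
contact_force: [-1.0, -0.1, -0.2]
gripper_width: 0.0008
time: 23.75
position: [0.5449, 0.0463, 0.1968]
tool_rot: [0.579, 0.419, -0.405, -0.57]
contact_force: [0.2, 0.2, 0.1]
gripper_width: 0.0306
pos [0.5449 0.0463 0.1968] time 23.75
[[0.32, 0.022, -0.947], [0.947, 0.002, 0.321], [0.009, -1.0, -0.021]]
collar top normal [ 9.0e-04 -1.7e-03  1.0e+00] z 0.0704 n 2725 rms 0.00067
collar (array([0.5452, 0.0469]), np.float64(0.0255), np.float64(0.0704), 3172) button (array([0.5465, 0.0465]), np.float64(0.0093), np.float64(0.1357), 788)
btn [277.2 226.9] 0.69 [0.5455 0.0469 0.143 ]
a -0.032 191 [0.0637 0.0649 0.0704]
a -0.028 297 [0.0643 0.0701 0.0712]
a -0.024 283 [0.0691 0.0704 0.0712]
a -0.020 273 [0.0695 0.0704 0.0714]
a -0.016 288 [0.0697 0.0705 0.0711]
a -0.012 276 [0.0696 0.0705 0.0721]
a -0.008 156 [0.0695 0.0705 0.0714]
a -0.004 120 [0.0696 0.0704 0.0712]
a 0.000 108 [0.0696 0.0702 0.0712]
a 0.004 102 [0.0697 0.0705 0.0712]
a 0.008 98 [0.0696 0.0705 0.0713]
a 0.012 85 [0.0695 0.0704 0.0712]
a 0.016 76 [0.0697 0.0704 0.0711]
t 23.9 pos [0.5449 0.0464 0.1969] x [0.3204 0.9472 0.0089] y [ 0.0225  0.0018 -0.9997] dq 0.0043 F [-0.8 -0.1 -0.6] T [ 0.03  0.01 -0.06] w 0.0425
tool shift mm [ -0.4 106.4   0.4]
```

View pics/w12.png

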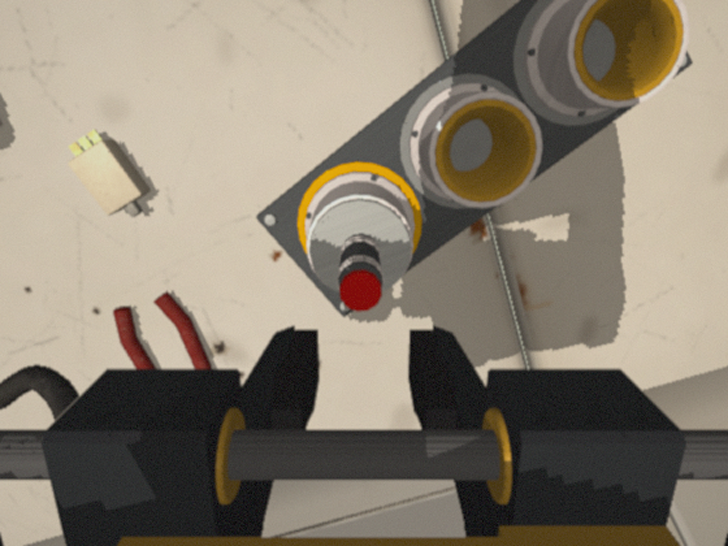

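```bash
python3 -m crank '0 0 0 0 -1;0 0 0 0 -1;0 0 0 0 -1;0 0 0 0 -1;0 0 0 0 -1';python3 -m crank '0 10 0 0 -1;0 16 0 0 -1;0 16 0 0 -1;0 14 0 0 -1;0 10 0 0 -1';python3 d.py .5468 .0463 .0905
```

```text
time: 24.4
position: [0.5448, 0.0464, 0.1962]
tool_rot: [0.578, 0.419, -0.406, -0.571]
contact_force: [0.3, -0.7, -0.2]
gripper_width: 0.0823
time: 24.9
position: [0.5465, 0.0465, 0.1268]
tool_rot: [0.579, 0.419, -0.405, -0.57]
contact_force: [0.4, -0.3, 0.2]
gripper_width: 0.0879
t 24.9 pos [0.5465 0.0465 0.1268] x [0.3204 0.9472 0.0091] y [ 0.0236  0.0016 -0.9997] dq 0.263 F [ 0.4 -0.3  0.2] T [0.01 0.03 0.01] w 0.0879
tool shift mm [-0.4 36.3  0.4]
```

```bash
python3 -m crank '0 14 0.5 0 -1;0 12 0 0 -1;0 6 0 0 -1;0 2 0 0 -1;0 0 0 0 -1';python3 d.py .5468 .0463 .0905
```

```text
time: 25.4
position: [0.5461, 0.0468, 0.0888]
tool_rot: [0.578, 0.418, -0.406, -0.571]
contact_force: [0.1, -0.6, -0.0]
gripper_width: 0.0883
t 25.4 pos [0.5461 0.0468 0.0888] x [0.3205 0.9472 0.0085] y [ 0.0207  0.002  -0.9998] dq 0.0048 F [ 0.1 -0.6 -0. ] T [-0.04  0.04 -0.07] w 0.0883
tool shift mm [-0.2 -1.6 -0.9]
```

```bash
python3 -m crank '0 -1.5 -0.8 0 -1;0 0 0 0 1;0 0 0 0 1;0 0 0 0 1;0 0 0 0 1';python3 -m crank '0 0 0 0 1;0 0 0 0 1;0 0 0 0 1;0 0 0 0 1;0 0 0 0 1';python3 d.py
```

```text
time: 25.9
position: [0.5477, 0.0464, 0.0923]
tool_rot: [0.579, 0.419, -0.405, -0.57]
contact_force: [-0.8, 0.1, 0.6]
gripper_width: 0.0581
time: 26.4
position: [0.5474, 0.0457, 0.0926]
tool_rot: [0.579, 0.419, -0.405, -0.57]
contact_force: [-1.5, -4.0, 0.7]
gripper_width: 0.021
t 26.4 pos [0.5474 0.0457 0.0926] x [0.3201 0.9474 0.0075] y [ 2.360e-02 -1.000e-04 -9.997e-01] dq 0.0087 F [-1.5 -4.   0.7] T [-0.61  0.33 -0.09] w 0.021
```

```bash
python3 -m crank '0 -2 0 0 1;0 -4 0 0 1;0 -8 0 0 1' | sed -n '2p;4p'; python3 -m crank '0 -14 0 0 1;0 -18 0 0 1;0 -18 0 0 1;0 -18 0 0 1;0 -14 0 0 1';python3 -m crank '0 -6 0 0 1;0 0 0 0 1'
cat > g2.py <<'E'
import sys
from h import *
M0=np.array([[.3201,.9474,.0075],[.0236,-.0001,-.9997]]);M0=np.stack([M0[0],M0[1],np.cross(M0[0],M0[1])],1)
og=M0.T@np.array([-.0006,.0006,.0154]); ax=M0.T@np.array([0,0,1.])
s=r.state();M=R.from_quat(s["tool_rot"]).as_matrix();g=s["position"]+M@og;a=M@ax
print("t",s["time"],"pos",s["position"].round(4),"collar",(g-.043*a).round(4),"head",(g-.073*a).round(4),"axis",a.round(4),"F",np.round(s["contact_force"],1),"dq",np.abs(s["dq"]).max().round(3))
h=np.array([float(x) for x in sys.argv[1:4]])
print("shift for collar",(M.T@(h-(g-.043*a))*1000).round(1))
E
cat > w20.py <<'E'
exec(open("w.py").read())
from col import collar
c=np.array([float(x) for x in sys.argv[2:4]]);collar(W,p["color"],c,float(sys.argv[4]))
hsv=cv2.cvtColor(p["color"],cv2.COLOR_RGB2HSV)
red=((hsv[...,0]<8)|(hsv[...,0]>172))&(hsv[...,1]>150)
k=red&(np.linalg.norm(W[...,:2]-c,axis=-1)<.03)&(W[...,2]>.1)
if k.sum(): print("btn top z",np.median(W[k][:,2]).round(4))
m=(hsv[...,0]>105)&(hsv[...,0]<125)&(hsv[...,1]>130)&(abs(W[...,2]-.05)<.004)
if m.sum()>50: print("stand",m.sum(),cv2.minAreaRect((W[m][:,:2]*1000).astype('float32')))
E
python3 w20.py w14.png .547 .046 .182; python3 g2.py .4355 -.3145 .165
```

```text
position: [0.546, 0.0456, 0.105]
contact_force: [2.0, -0.1, -6.9]
time: 27.2
position: [0.5437, 0.0467, 0.1917]
tool_rot: [0.577, 0.418, -0.407, -0.572]
contact_force: [-0.3, -0.6, -3.4]
gripper_width: 0.0211
time: 27.4
position: [0.5441, 0.047, 0.2006]
tool_rot: [0.578, 0.419, -0.406, -0.571]
contact_force: [-0.4, 0.6, -2.9]
gripper_width: 0.0212
pos [0.5441 0.047  0.2006] time 27.4
[[0.32, 0.022, -0.947], [0.947, 0.003, 0.32], [0.009, -1.0, -0.02]]
collar top normal [ 0.0018 -0.0017  1.    ] z 0.1787 n 4762 rms 0.0006
btn top z 0.2435
t 27.45 pos [0.5439 0.047  0.2001] collar [0.5432 0.0477 0.1725] head [0.5431 0.0478 0.1425] axis [ 0.0027 -0.0028  1.    ] F [-0.6 -0.1 -3.6] dq 0.017
shift for collar [-377.7    4.2  -13.7]
```

View pics/w14.png

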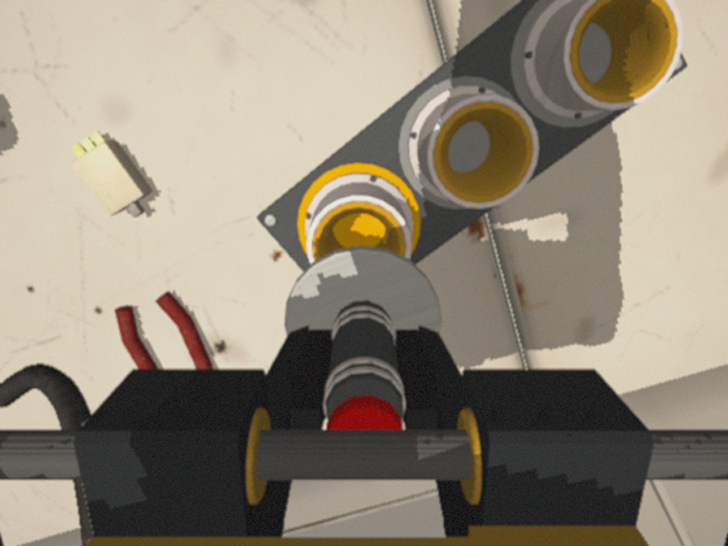

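```bash
python3 -m crank '-15 0 -1 0 1;-28 0 -1 0 1;-28 0 -1 0 1;-28 0 -1 0 1;-28 0 -1 0 1'|sed -n 2p; python3 -m crank '-28 0 -1 0 1;-28 0 -1 0 1;-28 0 -1 0 1;-28 0 -1 0 1;-28 0 -1 0 1'|sed -n 2p;python3 -m crank '-28 0 -1 0 1;-20 0 -1 0 1;-10 0 0 0 1;0 0 0 0 1'; python3 w20.py w15.png .44 -.27 .178;python3 g2.py .4355 -.3145 .165
```

```text
position: [0.5048, -0.0787, 0.195]
position: [0.4592, -0.2213, 0.1899]
time: 28.85
position: [0.4376, -0.2834, 0.1863]
tool_rot: [-0.572, -0.415, 0.409, 0.578]
contact_force: [0.4, 0.1, -3.3]
gripper_width: 0.0213
pos [ 0.4376 -0.2834  0.1863] time 28.85
[[0.322, 0.002, -0.947], [0.947, 0.011, 0.322], [0.012, -1.0, 0.001]]
collar top normal [-0.2253  0.0526  0.9729] z 0.1789 n 106 rms 0.00109
btn top z 0.2293
stand 5942 ((432.73687744140625, -314.1453857421875), (84.64449310302734, 90.0643310546875), 10.357268333435059)
t 28.9 pos [ 0.4378 -0.2826  0.1863] collar [ 0.4367 -0.2817  0.1587] head [ 0.436  -0.2814  0.1287] axis [ 0.0212 -0.0119  0.9997] F [-0.5  0.3 -3.6] dq 0.031
shift for collar [-31.3  -6.7  -9.4]
```

View pics/w15.png

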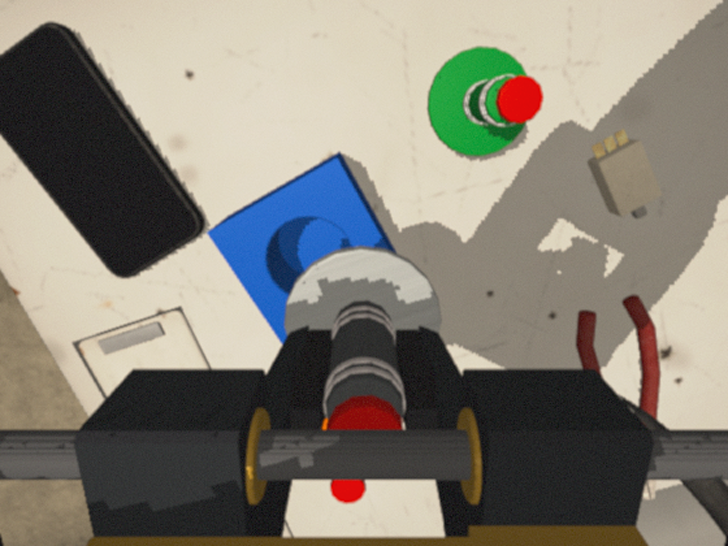

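```bash
python3 -m crank '-8 0 -2 0 1;-12 0 -4 0 1;-8 0 -2 0 1;-3 0 -1 0 1;0 0 0 0 1'; python3 -c "
from h import *
p=viewer.get_image('side');save(p,'s16.png',(200,220,400,380),4)";python3 g2.py .4356 -.3145 .1
```

```text
time: 29.4
position: [0.4371, -0.3154, 0.1857]
tool_rot: [-0.571, -0.416, 0.41, 0.577]
contact_force: [-0.4, 0.5, -2.9]
gripper_width: 0.0211
t 29.45 pos [ 0.4371 -0.3152  0.1857] collar [ 0.4359 -0.3142  0.1581] head [ 0.4353 -0.3138  0.1281] axis [ 0.0214 -0.0126  0.9997] F [ 0.2  0.6 -3.1] dq 0.01
shift for collar [-1.1 58.1  0.1]
```

View pics/s16.png

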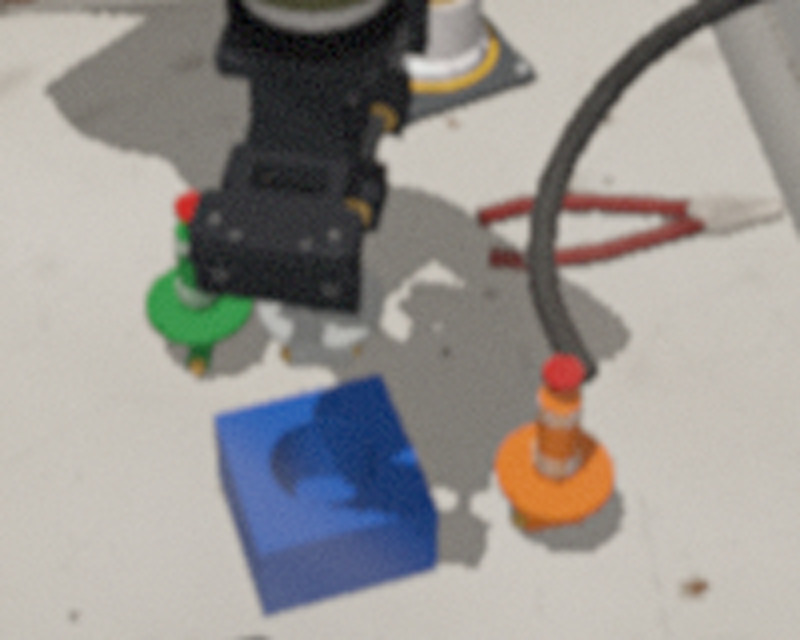

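```bash
python3 -m crank '-1 10 0 0 1;0 15 0 0 1;0 15 0 0 1;0 9 0 0 1;0 3 0 0 1'; python3 -m crank '0 0 0 0 1';python3 -c "
from h import *
p=viewer.get_image('side');save(p,'s17.png',(230,260,350,380),5)";python3 g2.py .4356 -.3145 .05
```

```text
time: 29.95
position: [0.437, -0.3142, 0.1303]
tool_rot: [-0.571, -0.416, 0.41, 0.577]
contact_force: [0.5, -0.2, -2.6]
gripper_width: 0.0209
time: 30.05
position: [0.4369, -0.314, 0.1299]
tool_rot: [-0.57, -0.416, 0.41, 0.577]
contact_force: [-0.2, 0.1, -3.5]
gripper_width: 0.0206
t 30.1 pos [ 0.437  -0.3141  0.1302] collar [ 0.4358 -0.3131  0.1026] head [ 0.4351 -0.3127  0.0726] axis [ 0.0215 -0.0131  0.9997] F [-0.1  0.8 -3.5] dq 0.013
shift for collar [-2.1 52.6 -0.4]
```

View pics/s17.png

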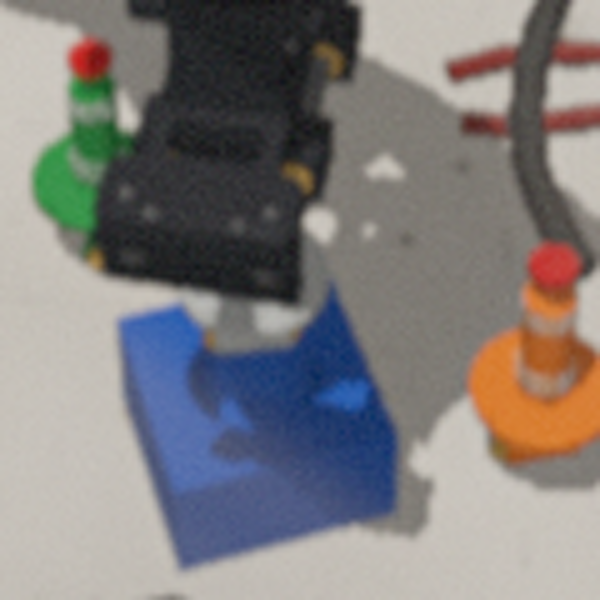

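```bash
python3 -m crank '-1 6 0 0 1;-1 9 0 0 1;0 9 0 0 1;0 5 0 0 1;0 0 0 0 1'|sed -n '2p;4p';python3 g2.py .4356 -.3145 .05;  python3 -m crank '0 6 0 0 1;0 6 0 0 1;0 4 0 0 1;0 0 0 0 1'|sed -n '2p;4p';python3 g2.py .4356 -.3145 .05
```

```text
position: [0.4367, -0.3162, 0.0996]
contact_force: [-0.1, 0.2, -2.7]
t 30.6 pos [ 0.4367 -0.3162  0.0996] collar [ 0.4355 -0.3153  0.0721] head [ 0.4349 -0.315   0.0421] axis [ 0.0201 -0.0114  0.9997] F [-0.1  0.2 -2.7] dq 0.003
shift for collar [ 0.5 22.1  0.2]
position: [0.4369, -0.3161, 0.0823]
contact_force: [-0.2, 0.5, -1.9]
t 31.0 pos [ 0.4369 -0.3161  0.0823] collar [ 0.4357 -0.3152  0.0547] head [ 0.4351 -0.3148  0.0247] axis [ 0.0198 -0.0112  0.9997] F [-0.2  0.5 -1.9] dq 0.006
shift for collar [0.5 4.7 0.3]
```

```bash
python3 -m crank '0 2 0 0 1;0 1 0 0 1'|sed -n '2p;4p';  python3 -m crank '0 1 0 0 1'|sed -n '2p;4p';python3 -m crank '0 0.6 0 0 1'|sed -n '2p;4p';python3 g2.py .4356 -.3145 .05
```

```text
position: [0.437, -0.3162, 0.0793]
contact_force: [-0.5, 0.2, -3.0]
position: [0.4371, -0.3162, 0.0783]
contact_force: [0.0, 0.2, -3.2]
position: [0.4371, -0.3162, 0.0778]
contact_force: [-2.0, 0.5, 0.8]
t 31.4 pos [ 0.4371 -0.3162  0.0778] collar [ 0.4359 -0.3153  0.0502] head [ 0.4353 -0.315   0.0202] axis [ 0.0194 -0.0105  0.9997] F [-2.   0.5  0.8] dq 0.006
shift for collar [0.7 0.2 0.6]
```

```bash
python3 -m crank '0 0 0 0 -1;0 0 0 0 -1;0 0 0 0 -1;0 0 0 0 -1;0 0 0 0 -1'|sed -n '2p;4p';python3 -m crank '0 0 0 0 -1;0 0 0 0 -1;0 0 0 0 -1;0 0 0 0 -1;0 0 0 0 -1'; python3 -m crank '0 -10 0 0 -1;0 -20 0 0 -1;0 -25 0 0 -1;0 -25 0 0 -1;0 -15 0 0 -1'|sed -n '2p;4p';python3 -m crank '0 -5 0 0 -1;0 0 0 0 -1'|sed -n '2p;4p';python3 w20.py w18.png .4357 -.315 .056; python3 -c "
from h import *
p=viewer.get_image('side');save(p,'s18.png',(230,260,350,380),5)"
```

```text
position: [0.4378, -0.317, 0.0792]
contact_force: [-0.2, -0.7, -0.5]
time: 32.4
position: [0.4379, -0.3171, 0.0793]
tool_rot: [-0.573, -0.417, 0.41, 0.574]
contact_force: [0.2, 0.3, 0.5]
gripper_width: 0.0878
position: [0.4366, -0.3172, 0.1784]
contact_force: [-0.2, 0.3, 1.1]
position: [0.437, -0.3177, 0.1864]
contact_force: [0.1, 0.6, -0.2]
pos [ 0.437  -0.3177  0.1864] time 33.1
[[0.317, 0.008, -0.948], [0.948, 0.007, 0.317], [0.009, -1.0, -0.005]]
collar top normal [ 5.e-04 -7.e-04  1.e+00] z 0.0553 n 2554 rms 0.00066
btn top z 0.1206
stand 7692 ((435.39501953125, -313.8264465332031), (89.98666381835938, 89.27995300292969), 10.301047325134277)
```

View pics/w18.png

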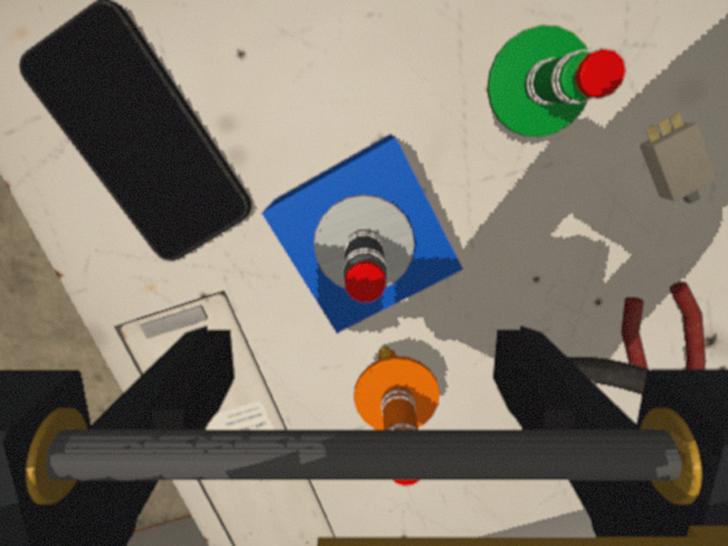

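View pics/s18.png

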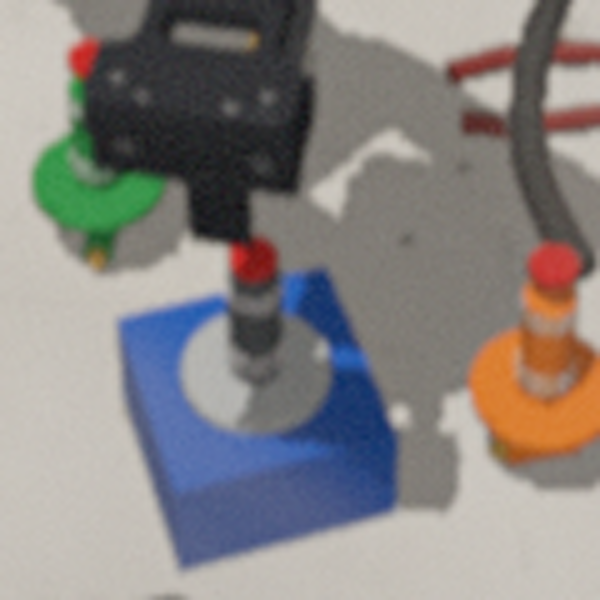

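The gauge is standing in the stand with its collar flat (normal [0.0005, -0.0007, 1]). The button is still 6.7 mm down, the same as right after locking. The gripper is clear of everything.

```bash
python3 -c "
from h import *
print(r.close_job())"
```

```text
the job is handed in; nothing more can be done
None
```

The gauge measured the bore on the yellow station, was locked, and is back in its blue stand with the reading locked. I handed the job in at about 33 s of the 72 s allowed. No verdict came back.

**Insertion:** I pushed the gauge down the bore and released it. The largest vertical force I read was about 15 N. After release the collar still leaned about 1°. I pressed lightly on the button, at no more than 6 N so it did not slide, and eased the gauge's top sideways until it lay flat.

**Locking:** The button slid at about 7 N. I stopped in the rise at about 10 to 10.4 N, with roughly 6.7 mm of travel. Side force on the tool during the press reached about 4 N. The collar measured flat afterwards.

**Last checks:**
- The collar is flat on the stand to within 0.1°.
- The button's height above the collar is 65.3 mm, the same as right after locking, so it did not move.
- The gripper is clear, and the other things in the last views had not moved.

I could not see the plunger tips inside the bore, so the lock rests on the force and travel readings alone. While carried, the tool and gauge tilted up to about 1.5°, but the gauge settled flat each time, in the bore only after that nudge.

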